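Put the mineral specimens away

ROBOT

A 7-joint arm with a two-finger parallel gripper is mounted at the origin on the work surface. World frame = base frame: x ahead of the robot, y to its left, z up, the work surface at z = 0. Lengths are in mm, angles in rad, forces in N, time in s.
With the tool pointing down it reaches from about 425 to 925 mm from the base axis. Payload 6.8 kg.
Tool frame: the origin (TCP) lies between the finger pads; the fingertips stand 19 mm ahead of it and the grasp point (between the pads) is the TCP; z points along the fingers, y is the line along which they close (so a half turn about z gives the same grasp; the last joint's range is limited). The gripper opens to 85 mm and grips with 20 to 120 N. Pads are 22 mm wide; open, the fingers measure 114 mm over their backs; the gripper's body (76 mm by 85 mm) begins 54 mm behind the grasp point. The pads swing forward as they close: fully open they stand 13 mm farther back than shut.
Start: joints at [-1.227, 0.477, 0.022, 1.555, -0.011, 1.109, -0.083], TCP at [294.694, 607.291, 224.608] pointing down, gripper open.
Joint ranges: [-2.96, 2.96], [-0.34, 2.1], [-1.41, 1.46], [0.24, 2.44], [-1.37, 4.51], [0.17, 1.92], [-2.96, 2.96]. Speed limits (rad/s): [2.39, 2.39, 3.14, 3.14, 3.14, 3.14, 3.14].

INTERFACE

Orientations are given as a 3x3 rotation matrix whose columns are the frame's x, y, z axes.
In Python, from bench import arm gives the robot as it stands.
- The arm moves only by the tool arm_command, never from a script. Its argument "motion" is a list that holds one entry, the list of rows, each a list of 7 numbers: the shift along the tool's x, y, z as a fraction of full scale, then the turn, a rotation vector about the tool's x, y, z as a fraction of full scale, then the closure, from -1 (fully open) to 1 (shut). A call has 1 to 10 rows; each row shifts and turns the commanded pose from where the row before left it, along the tool's axes as they then stand; what a row does not reach is not made up. Full scale, the value 1, is 0.08 m for a shift and pi rad for a turn. A row lasts 1/10 s, in which the tool goes at most 50 mm and 8.59 degrees, less where a joint would pass 70% of its speed; a pose out of reach is approached as far as the arm can. A call with a number of a shift or a turn outside -1 to 1 is refused whole. A call with a gripper value outside its range is refused whole. The fingers move at their own pace and stop on an object; "force" is the grip in N (left out, the last holds). Time passes only in rows, so rows that do not move let the fingers close. It gives the time, the measured TCP pose, the force, the opening and the grip force at its end, in the units of the state.
- arm.sense(): the state, without advancing time (a new reading comes with each control period).
- arm.capture(name): name is "side" or "top" or "wrist"; returns the picture (420x560x3 uint8, red, green, blue); there is no depth.
- arm.camera_params(name): a dict with "fx", "fy", "cx", "cy" (pixels), "dist" ([k1, k2, p1, p2, k3] as OpenCV has them; the pictures are not rectified), "rvec" (rotation vector, rad) and "tvec" (3), from world to camera coordinates, as OpenCV has them. Camera axes: x right, y down, z forward; pixel columns grow to the right and rows downward; lengths in mm; the calibration is good to about 2 mm. A picture is of the moment at which its call begins: read the wrist's pose just before it. camera_params takes no time and is no camera call; for the wrist camera it gives the pose at the moment of the call.
- arm.close_job(): hands the job in; it is judged then, once.
Trained networks look in the newest picture that a camera, given by its name, has taken for a name from the list of things; names that differ only in an ending like _2 or _b are one class to them, and where a whole thing is asked for, a point or a joint stands for the part that bears it (a point fixed in the world has none). Each returns a list of dicts, best first, with "score" (0 to 1); they miss things now and then, are a little off and sometimes report something else, mostly with a low value. They report only what shows in the picture. A call takes as long as a camera call. They do not tell look-alikes from the thing itself.
- arm.trace(camera, target): "mask" (420x560 bool, what is visible of it) and "box" ([left, top, width, height] in pixels, round what is visible of it).
The state is a dict: "clock": time; "joint_pos": joint angles; "joint_vel": joint speeds; "tau": joint torques, N m; "eef_pos": TCP position; "tool_rot": TCP orientation; "contact_force": force on the tool from outside, world axes, zero at the start; "torque": the same for the moment, N m; "opening": finger opening in mm; "gripper_force": force on a finger pad.
Only numpy, scipy, OpenCV 4.12 (cv2) and the standard library are available. Lean on these libraries where they do the work, as an engineer would, in place of code of your own. Each camera call takes 0.05 s, during which the arm holds its last target. There are 200 camera calls.

TASK

Put all the mineral specimens from the white sorting tray away in the wooden case: the long crystals lying in its wide compartment, the cubic ones in its narrow compartment. Then fit the cover plate into the case's rim and press it down firmly so that it sits level and flush, and let go. Leave the beaker and the slide box alone.

Things in the scene. Friction and masses are not known exactly. Their poses are not given: they have to be found in the camera images.
- tray: White plastic sorting tray, fixed, 268 (x) x 164 (y) x 17 mm high; origin at the centre of its underside. Six equal shallow compartments, 3 along x by 2 along y, centres at x = -87, 0, 87 and y = -40, 40 mm. Floor 5 mm above the underside; walls and dividers 5 mm thick, 12 mm high above the floor.
- case: Wooden case, fixed, open on top, 218 (x) x 162 (y) x 48 mm high; origin: centre of underside, z up. Inside 190 mm long (x); a divider 39 mm high parts a narrow compartment (y -67 to -19 mm) from a wide one (y -13 to 67). Floor at z 5 mm. At z 40 mm a ledge for the cover runs round, inside a rim 8 mm higher; the recess in the rim is 206 x 150 mm.
- cover: Loose wooden cover plate of the case, 200 (x) x 144 (y) x 8 mm, 0.22 kg; origin: centre of underside. Mid-top a bar grip, 14 (x) x 60 (y) mm, reaches 42 mm above the underside. Lies on the bench, grip up; fits the case's recess with 3 mm to spare all round, either way round, its top then flush with the rim, its underside at z 40 mm of the case.
- prism1: Dull grey stone, an eight-sided prism crystal, 56 mm long along its y, 30 mm across its flats, ends bevelled, 80 g; origin at its centre, so 15 mm above what it lies on. May be absent.
- prism2: Dull grey stone, an eight-sided prism crystal, 56 mm long along its y, 30 mm across its flats, ends bevelled, 80 g; origin at its centre, so 15 mm above what it lies on. May be absent.
- prism3: Dull grey stone, an eight-sided prism crystal, 56 mm long along its y, 30 mm across its flats, ends bevelled, 80 g; origin at its centre, so 15 mm above what it lies on. May be absent.
- cube1: Dull grey stone, a cubic crystal, 32 mm each way with small steps on its faces (within 2 mm), 90 g; origin at its centre, so 16 mm above what it lies on. May be absent.
- cube2: Dull grey stone, a cubic crystal, 32 mm each way with small steps on its faces (within 2 mm), 90 g; origin at its centre, so 16 mm above what it lies on. May be absent.
- cube3: Dull grey stone, a cubic crystal, 32 mm each way with small steps on its faces (within 2 mm), 90 g; origin at its centre, so 16 mm above what it lies on. May be absent.
- beaker: Glass beaker, 68 mm wide, 90 mm high, bystander; origin at the centre of its underside.
- slidebox: Black box of microscope slides, 82 x 102 x 32 mm, bystander; origin at the centre of its underside.
Things that resemble listed ones, but are neither listed nor needed, are in the scene too. What is shaped like the cube1 but blue, purple or turquoise is not meant.

How it is judged (in metres and radians):
On the way, in this order (a step that is already met when the one before it is completed fails the run):
1. every specimen lies in its own compartment of the case: long crystals in the wide one, cubic ones in the narrow one (x of prism1 in the frame of case between -0.095 and 0.095 m and y of prism1 in the frame of case between -0.005 and 0.06 m and z of prism1 in the frame of case between 0.012 and 0.028 m and x of prism2 in the frame of case between -0.095 and 0.095 m and y of prism2 in the frame of case between -0.005 and 0.06 m and z of prism2 in the frame of case between 0.012 and 0.028 m and x of prism3 in the frame of case between -0.095 and 0.095 m and y of prism3 in the frame of case between -0.005 and 0.06 m and z of prism3 in the frame of case between 0.012 and 0.028 m and x of cube1 in the frame of case between -0.095 and 0.095 m and y of cube1 in the frame of case between -0.062 and -0.024 m and z of cube1 in the frame of case between 0.012 and 0.028 m and x of cube2 in the frame of case between -0.095 and 0.095 m and y of cube2 in the frame of case between -0.062 and -0.024 m and z of cube2 in the frame of case between 0.012 and 0.028 m and x of cube3 in the frame of case between -0.095 and 0.095 m and y of cube3 in the frame of case between -0.062 and -0.024 m and z of cube3 in the frame of case between 0.012 and 0.028 m), for 0.2 s.
2. the cover sits level inside the rim and is pressed onto the case with more than 6 N (its own weight included) (z of cover in the frame of case between 0.037 and 0.0425 m and angle between cover's own z axis and vertical below 0.025 rad and horizontal distance between cover and case below 0.008 m and angle between the x axis of cover and the x axis of case, either way round below 0.08 rad and contact force between cover and case above 6 N), for 0.1 s.
At the end, for the whole second after the job is handed in: Each long crystal lies in the wide compartment, each cubic one in the narrow one, centres 12-28 mm above the case's underside; the cover is on the ledge inside the rim (underside at 37-42.5 mm), tilt under 0.025 rad, within 8 mm and 0.08 rad of the case, at rest and released (all of step 1 and z of cover in the frame of case between 0.037 and 0.0425 m and angle between cover's own z axis and vertical below 0.025 rad and horizontal distance between cover and case below 0.008 m and angle between the x axis of cover and the x axis of case, either way round below 0.08 rad and linear speed of cover below 0.02 m/s); the robot touches nothing.
It fails at once if the beaker or the slide box is pushed more than 30 mm (distance of any of beaker, slidebox from where it was at the start of the episode above 0.03 m).
Of prism1, prism2, prism3, cube1, cube2, cube3 only 4 to 6 are there at a start; the rules pass over those that are not, and their reading is None.
At some moment in a run one of prism1, prism2, prism3, cube1, cube2, cube3, cover may be knocked a few centimetres aside while the robot is not near it.
Once in a run the grip may slacken for a moment while it holds something.
It also fails if it takes over 210 s, if anything falls off the work surface, if the arm or the gripper's body presses on something with over 40 N, if the wrist force passes 120 N, or if a joint passes its speed limit or range.

## Working session

There is one attempt and no reset: what is moved stays moved. The work goes in short steps, Python scripts to look and compute and a tool call to move; the robot and the scene stay as the last step left them, time stands still between calls to the robot, and variables do not carry over. Pictures are saved under pics/ and viewed, at most 14 in all, crops included, and the job is handed in when it is done.

Besides the shell and the picture viewer there is one more tool, called after "Emit:" by a JSON object that holds its "method" and its "body". arm_command: Moves the arm, as the interface text tells. Shift numbers are shares of 0.08 m and turn numbers shares of pi rad, none past 1 either way. Its arguments: {"type":"object","properties":{"motion":{"type":"array"},"force":{"type":"number"}},"required":["motion"]}

```bash
mkdir -p pics; cat > h.py <<'E'
import numpy as np, cv2
from bench import arm
def cap(cam,name=None):
    im=arm.capture(cam)
    if name: cv2.imwrite(f'pics/{name}.png',im[:,:,::-1])
    return im
def ray(cam,uv,z,p=None):
    "pixels -> world points on plane z (mm)"
    p=p or arm.camera_params(cam)
    K=np.array([[p['fx'],0,p['cx']],[0,p['fy'],p['cy']],[0,0,1.]])
    n=cv2.undistortPoints(np.float64(uv).reshape(-1,1,2),K,np.float64(p['dist'])).reshape(-1,2)
    R=cv2.Rodrigues(np.float64(p['rvec']))[0]; t=np.float64(p['tvec']).ravel()
    c=-R.T@t; d=np.c_[n,np.ones(len(n))]@R
    return c+d*((z-c[2])/d[:,2])[:,None]
def proj(cam,X,p=None):
    p=p or arm.camera_params(cam)
    K=np.array([[p['fx'],0,p['cx']],[0,p['fy'],p['cy']],[0,0,1.]])
    return cv2.projectPoints(np.float64(X).reshape(-1,1,3),np.float64(p['rvec']),np.float64(p['tvec']),K,np.float64(p['dist']))[0].reshape(-1,2)
def rect(cam,mask,z,p=None):
    "min-area rect of largest mask blob, on plane z: centre, sizes, angle of long axis (rad)"
    cs=cv2.findContours(mask.astype(np.uint8),cv2.RETR_EXTERNAL,cv2.CHAIN_APPROX_NONE)[0]
    c=max(cs,key=cv2.contourArea)
    w=ray(cam,c.reshape(-1,2),z,p)[:,:2].astype(np.float32)
    b=cv2.boxPoints(cv2.minAreaRect(w)); e=b[1]-b[0]; f=b[2]-b[1]
    if np.linalg.norm(f)>np.linalg.norm(e): e,f=f,e
    return b.mean(0).round(1),np.linalg.norm(e).round(1),np.linalg.norm(f).round(1),round(float(np.arctan2(e[1],e[0])),3)
E
python3 - <<'E'
from h import *
s=arm.sense(); print(s['eef_pos'],np.round(s['tool_rot'],3).tolist(),s['opening'],s['clock'])
cap('top','top0'); cap('side','side0')
for n,z in [('tray',17),('case',48),('cover',8),('prism1',20),('cube1',32),('beaker',0),('slidebox',32)]:
    for d in arm.trace('top',n):
        print(n,round(d['score'],2),d['box'],rect('top',d['mask'],z))
p=arm.camera_params('top');R=cv2.Rodrigues(np.float64(p['rvec']))[0];print('cam',-R.T@np.float64(p['tvec']).ravel())
E
```

```text
[294.46480546 606.71013787 223.59932024] [[-0.9, 0.437, -0.001], [0.437, 0.9, -0.002], [-0.0, -0.002, -1.0]] 85.38875282474517 0.0
tray 0.8 [322.8, 158.3, 78.0, 109.7] (array([ 510.4, -262.8], dtype=float32), np.float32(272.1), np.float32(169.6), 0.035)
case 0.76 [113.3, 172.8, 74.3, 93.7] (array([497.9, 264.5], dtype=float32), np.float32(223.4), np.float32(171.2), 0.117)
cover 0.55 [218.6, 191.9, 65.6, 86.7] (array([456.6,  15.7], dtype=float32), np.float32(201.3), np.float32(143.7), -0.104)
prism1 0.7 [330.9, 170.1, 23.8, 13.1] (array([ 592.4, -217.9], dtype=float32), np.float32(56.3), np.float32(34.1), 1.337)
prism1 0.68 [370.5, 237.3, 22.4, 11.1] (array([ 428. , -309.6], dtype=float32), np.float32(57.2), np.float32(29.8), 1.546)
cube1 0.8 [347.0, 282.3, 19.9, 18.1] (array([ 318., -241.], dtype=float32), np.float32(38.1), np.float32(36.4), -0.964)
cube1 0.62 [413.7, 234.4, 21.4, 17.8] (array([ 425.7, -412. ], dtype=float32), np.float32(39.5), np.float32(35.4), -0.912)
cube1 0.61 [340.5, 238.5, 19.5, 13.9] (array([ 421.3, -227.5], dtype=float32), np.float32(35.7), np.float32(31.7), -1.276)
cube1 0.46 [299.5, 260.8, 16.2, 17.3] (array([ 363.6, -120.4], dtype=float32), np.float32(33.8), np.float32(31.5), -0.502)
beaker 0.69 [214.4, 107.0, 28.3, 36.6] (array([754.4,  67.8], dtype=float32), np.float32(90.2), np.float32(68.6), -0.017)
slidebox 0.84 [262.0, 111.8, 44.3, 35.8] (array([725.8, -75. ], dtype=float32), np.float32(101.9), np.float32(93.7), 1.443)
slidebox 0.45 [323.7, 155.4, 79.5, 117.5] (array([ 508.6, -261.8], dtype=float32), np.float32(270.8), np.float32(170.6), 0.041)
cam [ 331.40995734  -62.39636445 1305.70739582]
```

View pics/top0.png

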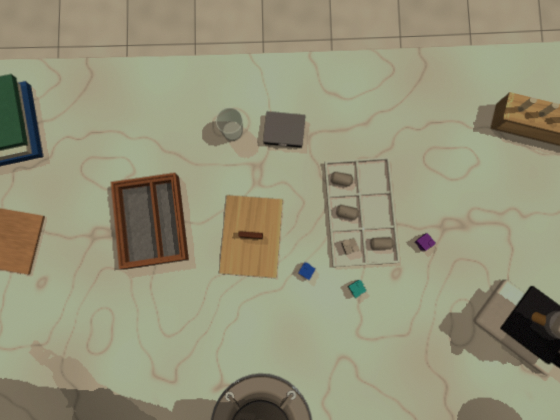

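View pics/side0.png

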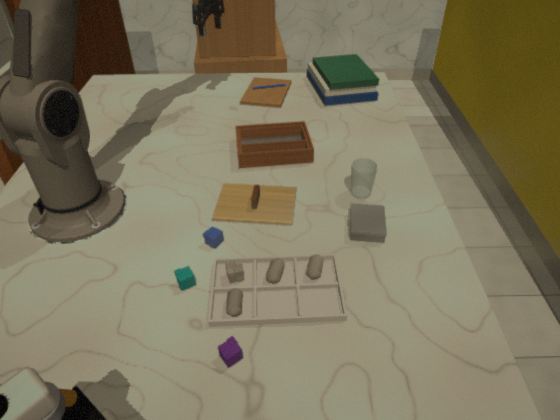

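The tray holds three prisms, at (341,180), (347,213) and (381,244), and one cube at (348,247). The case is at (150,220) with its narrow compartment on the right (-y). The cover is at (250,236), and the three coloured cubes are decoys. I'll align the tool so that tool y is world x and tool x is world y, then head for the case.

Emit:
{"method": "arm_command", "body": {"motion": [[[0,0,-0.2,0,0,0.0395,-1],[0,0,-0.2,0,0,0.0395,-1],[0,0,-0.2,0,0,0.0395,-1],[0,0,-0.2,0,0,0.0395,-1],[0,0,-0.2,0,0,0.0395,-1],[0,0,-0.2,0,0,0.0395,-1],[0,0,-0.2,0,0,0.0395,-1],[0,0,-0.2,0,0,0.0395,-1],[0,0,0,0,0,0.0395,-1]]]}}

```text
clock: 1.35
eef_pos: [295.2, 608.2, 355.5]
tool_rot: [[0.003, 1.0, 0.002], [1.0, -0.003, 0.004], [0.004, 0.002, -1.0]]
contact_force: [-0.8, -0.5, -0.1]
opening: 84.9
gripper_force: 0.0
```

Emit:
{"method": "arm_command", "body": {"motion": [[[-0.5,0.2,0,0,0,0,-1],[-0.5,0.2,0,0,0,0,-1],[-0.5,0.2,0,0,0,0,-1],[-0.5,0.2,0,0,0,0,-1],[-0.5,0.2,0,0,0,0,-1],[-0.5,0.2,0,0,0,0,-1],[-0.5,0.2,0,0,0,0,-1],[-0.5,0.2,0,0,0,0,-1],[0,0.2,0,0,0,0,-1],[0,0,0,0,0,0,-1]]]}}

```text
clock: 2.35
eef_pos: [441.1, 285.9, 353.1]
tool_rot: [[0.002, 1.0, 0.001], [1.0, -0.002, 0.001], [0.001, 0.001, -1.0]]
contact_force: [-0.8, 0.2, 0.1]
opening: 85.4
gripper_force: 0.0
```

```bash
cat >> h.py <<'E'
def st():
    s=arm.sense(); R=s['tool_rot']; print('t',round(s['clock'],2),'pos',np.round(s['eef_pos'],1),'yawY',round(float(np.arctan2(R[1][1],R[0][1])),4),'z',np.round(np.array(R)[:,2],3),'open',round(s['opening'],1),'gf',round(s['gripper_force'],1),'F',np.round(s['contact_force'],1),'j',np.round(s['joint_pos'],2)); return s
E
python3 - <<'E'
from h import *
st(); p=arm.camera_params('wrist'); cap('wrist','w1')
R=cv2.Rodrigues(np.float64(p['rvec']))[0];print('cam',-R.T@np.float64(p['tvec']).ravel(),R.round(2).tolist())
for d in arm.trace('wrist','case'): print(round(d['score'],2),d['box'],rect('wrist',d['mask'],48,p))
E
```

```text
t 2.35 pos [441.1 285.9 353.1] yawY -0.0021 z [ 0.001  0.001 -1.   ] open 85.4 gf 0.0 F [-0.8  0.2  0.1] j [-1.07  0.12  0.42  1.76 -0.05  1.27 -0.64]
cam [440.51370803 355.28837379 502.79733907] [[1.0, -0.0, 0.0], [-0.0, -0.96, 0.27], [0.0, -0.27, -0.96]]
0.85 [241.9, 125.3, 147.2, 118.6] (array([498.2, 269.8], dtype=float32), np.float32(219.0), np.float32(163.3), 0.119)
```

View pics/w1.png

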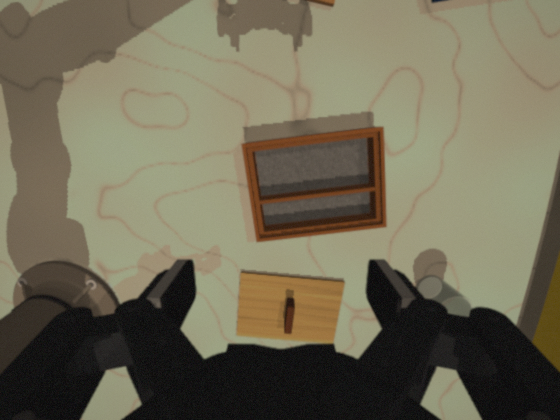

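The wrist view shows the case cleanly, with its corners at about (243,143), (383,127), (386,227) and (258,241). The fitted size is 219×163, so pose (498, 270) with yaw 0.119. Next is the tray.

Emit:
{"method": "arm_command", "body": {"motion": [[[-0.6,0.075,0,0,0,0,-1],[-0.6,0.075,0,0,0,0,-1],[-0.6,0.075,0,0,0,0,-1],[-0.6,0.075,0,0,0,0,-1],[-0.6,0.075,0,0,0,0,-1],[-0.6,0.075,0,0,0,0,-1],[-0.6,0.075,0,0,0,0,-1],[-0.6,0.075,0,0,0,0,-1],[-0.6,0.075,0.2,0,0,0,-1],[-0.6,0.075,0.2,0,0,0,-1]]]}}

```text
clock: 3.45
eef_pos: [501.1, -190.4, 321.2]
tool_rot: [[-0.006, 1.0, 0.002], [1.0, 0.006, 0.001], [0.001, 0.002, -1.0]]
contact_force: [0.5, 0.6, 0.4]
opening: 85.6
gripper_force: 0.0
```

Emit:
{"method": "arm_command", "body": {"motion": [[[-0.1,0,0.3,0,0,0,-1],[0,0,0.3,0,0,0,-1],[0,0,0,0,0,0,-1],[0,0,0,0,0,0,-1]]]}}

```text
clock: 3.85
eef_pos: [500.6, -197.2, 273.4]
tool_rot: [[-0.004, 1.0, -0.001], [1.0, 0.004, 0.0], [0.0, -0.001, -1.0]]
contact_force: [0.3, 0.4, -0.5]
opening: 85.5
gripper_force: 0.0
```

```bash
cat > look.py <<'E'
from h import *
import sys
st(); p=arm.camera_params('wrist'); im=cap('wrist',sys.argv[1])
for n,z in [('tray',17),('prism1',20),('cube1',32)]:
    for d in arm.trace('wrist',n):
        print(n,round(d['score'],2),np.round(d['box']),*rect('wrist',d['mask'],z,p),'rgb',im[d['mask']].mean(0).round())
E
python3 look.py w2
```

```text
t 3.85 pos [ 500.6 -197.2  273.4] yawY 0.0043 z [-0.001  0.    -1.   ] open 85.5 gf 0.0 F [ 0.3  0.4 -0.5] j [-0.44  0.26  0.85  1.87 -0.22  1.11  0.5 ]
tray 0.55 [190. 166. 191. 115.] [ 510.6 -262.3] 267.4 168.9 0.035 rgb [138. 130. 108.]
prism1 0.89 [275. 183.  28.  44.] [ 508.  -227.8] 59.1 30.9 1.307 rgb [99. 86. 68.]
prism1 0.85 [335. 176.  31.  42.] [ 594.1 -217.6] 59.1 33.9 1.341 rgb [98. 85. 68.]
prism1 0.56 [222. 239.  25.  34.] [ 427.6 -308.3] 61.0 32.0 1.538 rgb [93. 80. 64.]
cube1 0.79 [222. 300.  29.  32.] [ 428.9 -405.2] 49.1 46.4 0.646 rgb [72. 36. 72.]
cube1 0.72 [209. 190.  34.  31.] [ 422.9 -227.8] 38.6 38.1 0.284 rgb [111.  96.  77.]
cube1 0.6 [160. 106.  39.  38.] [ 367.2 -120.6] 39.3 36.0 -0.569 rgb [ 28.  56. 101.]
cube1 0.21 [412.  44.  83.  91.] [721.9 -74.5] 104.4 93.9 1.444 rgb [80. 72. 65.]
```

View pics/w2.png

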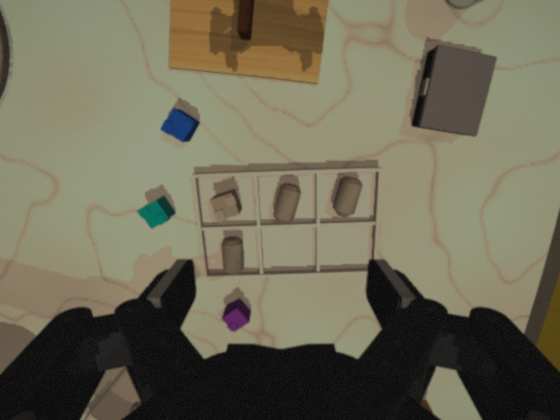

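All four specimens are centred in their compartments, so a pre-closed gripper (about 45 mm) fits inside the walls. I'll start with the middle prism at (287,203) px, world (508, -228), yaw 1.307.

Emit:
{"method": "arm_command", "body": {"motion": [[[-0.38,0.093,0,0,0,0,-0.06],[0,0,0,0,0,0.0427,-0.06],[0,0,0,0,0,0.0427,-0.06],[0,0,0.5,0,0,0,-0.06],[0,0,0.5,0,0,0,-0.06],[0,0,0.5,0,0,0,-0.06],[0,0,0.5,0,0,0,-0.06],[0,0,0.25,0,0,0,-0.06],[0,0,0,0,0,0,-0.06]]]}}

```text
clock: 4.95
eef_pos: [506.6, -227.7, 91.3]
tool_rot: [[0.262, 0.965, -0.004], [0.965, -0.262, 0.001], [0.0, -0.004, -1.0]]
contact_force: [-0.4, -0.2, 0.4]
opening: 44.9
gripper_force: 0.0
```

```bash
python3 - <<'E'
from h import *
st(); cap('wrist','w3')
E
```

```text
t 4.95 pos [ 506.6 -227.7   91.3] yawY -0.2651 z [-0.004  0.001 -1.   ] open 44.9 gf 0.0 F [-0.4 -0.2  0.4] j [-0.24  0.56  0.73  1.99 -0.52  0.79  0.53]
```

View pics/w3.png

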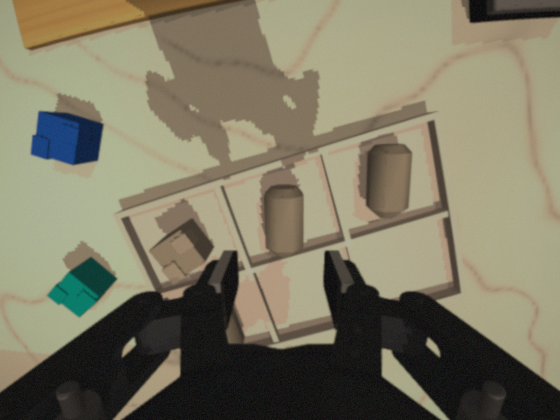

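The prism at (284,218) is upright in the view and lies centred between the fingers (mid-column 281). I'll lower, grip and lift.

Emit:
{"method": "arm_command", "body": {"motion": [[[0,0,0.4,0,0,0,-0.06],[0,0,0.36,0,0,0,-0.06],[0,0,0,0,0,0,-0.06],[0,0,0,0,0,0,1],[0,0,0,0,0,0,1],[0,0,0,0,0,0,1],[0,0,0,0,0,0,1],[0,0,0,0,0,0,1]]], "force": 60}}

```text
clock: 5.8
eef_pos: [508.1, -228.9, 33.0]
tool_rot: [[0.263, 0.965, 0.001], [0.965, -0.263, -0.0], [0.0, 0.001, -1.0]]
contact_force: [-0.0, -0.0, 0.6]
opening: -0.1
gripper_force: 0.0
```

Emit:
{"method": "arm_command", "body": {"motion": [[[0,0,-0.2,0,0,0,1],[0,0,-0.5,0,0,0,1],[0,0,-0.5,0,0,0,1],[0,0,-0.3,0,0,0,1],[0,0,0,0,0,0,1]]]}}

```text
clock: 6.3
eef_pos: [509.7, -230.3, 156.8]
tool_rot: [[0.264, 0.965, 0.007], [0.965, -0.264, -0.002], [0.0, 0.007, -1.0]]
contact_force: [-0.5, -0.0, -0.1]
opening: 0.4
gripper_force: 0.0
```

```bash
python3 look.py w4
```

```text
t 6.3 pos [ 509.7 -230.3  156.8] yawY -0.2669 z [ 0.007 -0.002 -1.   ] open 0.4 gf 0.0 F [-0.5 -0.  -0.1] j [-0.31  0.47  0.82  1.95 -0.44  0.9   0.46]
tray 0.67 [139. 113. 286. 184.] [ 510.5 -262.7] 270.4 166.3 0.036 rgb [155. 146. 121.]
prism1 0.94 [211. 262.  36.  35.] [ 427.7 -299.6] 44.1 33.5 -1.56 rgb [92. 79. 64.]
prism1 0.94 [343. 139.  38.  59.] [ 593.9 -218.3] 58.8 34.5 1.356 rgb [110.  96.  77.]
prism1 0.88 [262. 171.  32.  58.] [ 507.6 -228. ] 60.3 30.9 1.315 rgb [113.  98.  78.]
cube1 0.97 [ 81. 115.  52.  40.] [ 370.3 -122.4] 47.0 35.8 -0.557 rgb [ 27.  58. 104.]
cube1 0.85 [174. 200.  48.  51.] [ 424.5 -227.9] 46.9 36.0 0.389 rgb [120. 104.  83.]
cube1 0.64 [ 87. 233.  55.  49.] [ 327.6 -238.4] 57.1 34.1 0.449 rgb [22. 99. 84.]
```

View pics/w4.png

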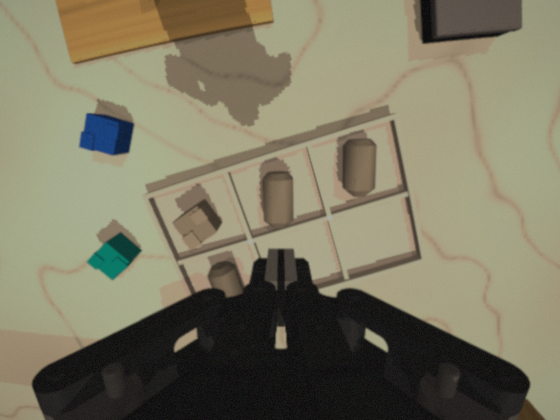

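The prisms haven't moved, so the fingers closed on air. I'll check where the camera sees the fingertips against the reported TCP.

```bash
python3 - <<'E'
from h import *
s=arm.sense(); P=np.array(s['eef_pos']);z=np.array(s['tool_rot'])[:,2]
for k in (-20,0,19,40,60): print(k,proj('wrist',P+k*z).round())
print('camera rel',)
p=arm.camera_params('wrist');R=cv2.Rodrigues(np.float64(p['rvec']))[0];c=-R.T@np.float64(p['tvec']).ravel();print(np.array(s['tool_rot']).T@(c-P))
# triangulate fingertips in side view: save crop
im=cap('side'); uv=proj('side',[P,P+19*z])[:, :];print(uv)
u,v=uv[0].astype(int); c=im[max(0,v-60):v+60,max(0,u-80):u+80]
cv2.imwrite('pics/s4.png',cv2.resize(c,None,fx=4,fy=4)[:,:,::-1]); print(max(0,u-80),max(0,v-60),c.shape)
print(proj('top',[P]))
E
```

```text
-20 [[282. 276.]]
0 [[282. 259.]]
19 [[282. 246.]]
40 [[282. 234.]]
60 [[281. 225.]]
camera rel
[  69.33096362   -0.60945868 -149.64205044]
[[273.64623169 225.64667589]
 [273.8328231  232.76706585]]
193 165 (120, 160, 3)
[[354.27109335 204.21418053]]
```

View pics/s4.png

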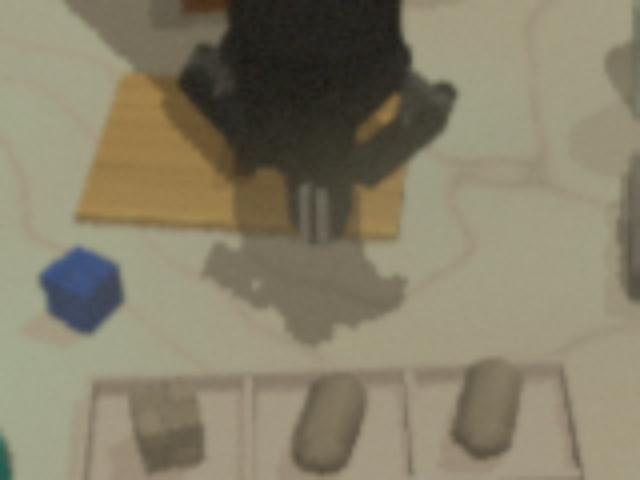

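```bash
python3 - <<'E'
from h import *
s=arm.sense(); P=np.array(s['eef_pos']);R=np.array(s['tool_rot'])
for k in (-15,-8,0,8,19): print(k,'side',(4*(proj('side',[P+R@[-11,0,k],P+R@[11,0,k]])-[193,165])).round().tolist(),'wrist',proj('wrist',[P+R@[11,0,k],P+R@[-11,0,k]]).round().tolist())
E
```

```text
-15 side [[315.0, 235.0], [328.0, 205.0]] wrist [[282.0, 251.0], [282.0, 290.0]]
-8 side [[316.0, 246.0], [328.0, 216.0]] wrist [[282.0, 246.0], [282.0, 283.0]]
0 side [[316.0, 258.0], [329.0, 228.0]] wrist [[282.0, 240.0], [282.0, 276.0]]
8 side [[316.0, 271.0], [329.0, 240.0]] wrist [[282.0, 235.0], [282.0, 270.0]]
19 side [[317.0, 287.0], [329.0, 256.0]] wrist [[282.0, 229.0], [282.0, 262.0]]
```

The side and wrist views agree that the fingertips sit about 10 mm behind the reported TCP, not 19 mm ahead of it. I must therefore go about 29 mm lower than nominal, watching the contact force.

Emit:
{"method": "arm_command", "body": {"motion": [[[0,0,0,0,0,0,-0.06],[0,0,0.3,0,0,0,-0.06],[0,0,0.5,0,0,0,-0.06],[0,0,0.5,0,0,0,-0.06],[0,0,0.3,0,0,0,-0.06],[0,0,0.15,0,0,0,-0.06],[0,0,0.1,0,0,0,-0.06],[0,0,0,0,0,0,-0.06],[0,0,0,0,0,0,-0.06]]]}}

```text
clock: 7.45
eef_pos: [508.4, -229.3, 5.3]
tool_rot: [[0.263, 0.965, 0.001], [0.965, -0.263, -0.001], [-0.0, 0.002, -1.0]]
contact_force: [0.6, -0.2, -0.0]
opening: 45.1
gripper_force: 0.0
```

```bash
python3 - <<'E'
from h import *
s=st(); P=np.array(s['eef_pos']);R=np.array(s['tool_rot'])
a=cap('wrist')[120:390,120:440]; im=cap('side'); o=(proj('side',[P])[0]-[60,60]).astype(int)
b=im[o[1]:o[1]+90,o[0]:o[0]+120]
b=cv2.resize(b,(400,300)); a=cv2.resize(a,(400,300))
cv2.imwrite('pics/s5.png',np.hstack([a,b])[:,:,::-1])
E
```

```text
t 7.45 pos [ 508.4 -229.3    5.3] yawY -0.2663 z [ 0.001 -0.001 -1.   ] open 45.1 gf 0.0 F [ 0.6 -0.2 -0. ] j [-0.14  0.68  0.61  2.02 -0.65  0.64  0.63]
```

View pics/s5.png

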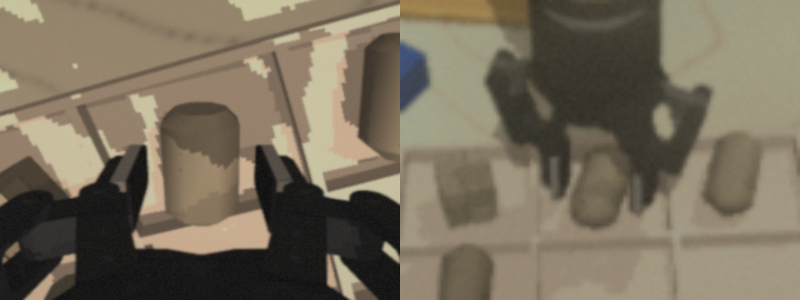

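The fingers straddle the prism with no contact, so I'll close here.

Emit:
{"method": "arm_command", "body": {"motion": [[[0,0,0.04,0,0,0,-0.06],[0,0,0,0,0,0,1],[0,0,0,0,0,0,1],[0,0,0,0,0,0,1],[0,0,0,0,0,0,1],[0,0,0,0,0,0,1]]], "force": 70}}

```text
clock: 8.15
eef_pos: [508.0, -228.8, 1.7]
tool_rot: [[0.263, 0.965, 0.001], [0.965, -0.263, 0.0], [0.0, 0.001, -1.0]]
contact_force: [-1.0, 1.2, 5.5]
opening: 28.4
gripper_force: 69.5
```

Emit:
{"method": "arm_command", "body": {"motion": [[[0,0,-0.1,0,0,0,1],[0,0,-0.4,0,0,0,1],[0,0,-0.5,0,0,0,1],[0,0,-0.5,0,0,0,1],[0,0,-0.5,0,0,0,1],[0,0,0,0,0,0,1]]]}}

```text
clock: 8.75
eef_pos: [510.3, -230.8, 166.3]
tool_rot: [[0.264, 0.965, 0.008], [0.965, -0.264, -0.002], [0.0, 0.009, -1.0]]
contact_force: [0.3, -0.7, -1.0]
opening: 28.5
gripper_force: 69.4
```

```bash
python3 - <<'E'
from h import *
s=st(); P=np.array(s['eef_pos'])
a=cap('wrist')[120:390,120:440]; im=cap('side'); o=(proj('side',[P])[0]-[60,60]).astype(int)
b=im[o[1]:o[1]+90,o[0]:o[0]+120]
b=cv2.resize(b,(400,300)); a=cv2.resize(a,(400,300))
cv2.imwrite('pics/s6.png',np.hstack([a,b])[:,:,::-1])
E
```

```text
t 8.75 pos [ 510.3 -230.8  166.3] yawY -0.2669 z [ 0.008 -0.002 -1.   ] open 28.5 gf 69.4 F [ 0.3 -0.7 -1. ] j [-0.32  0.46  0.84  1.94 -0.43  0.92  0.46]
```

View pics/s6.png

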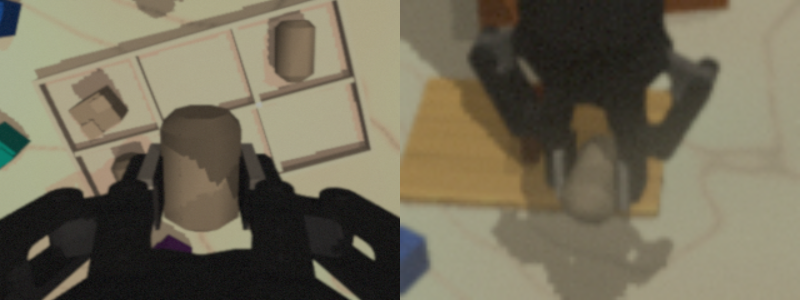

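The grasp is confirmed: opening 28 mm, force 69 N, and the prism is visible between the pads. Moving on to the case.

Emit:
{"method": "arm_command", "body": {"motion": [[[0,0,0,0,0,-0.041,1],[0,0,0,0,0,-0.041,1],[0,0,0,0,0,-0.041,1],[0.4,0.1066,0,0,0,0,1],[0.5475,0.1066,0,0,0,0,1],[0.5475,0.1066,0,0,0,0,1],[0.5475,0.1066,0,0,0,0,1],[0.5475,0.1066,0,0,0,0,1],[0.5475,0.1066,0,0,0,0,1],[0.5475,0.1066,0,0,0,0,1]]]}}

```text
clock: 9.85
eef_pos: [530.1, 72.6, 159.6]
tool_rot: [[-0.12, 0.993, -0.003], [0.993, 0.12, -0.001], [-0.001, -0.003, -1.0]]
contact_force: [0.6, -0.3, -1.2]
opening: 28.4
gripper_force: 69.3
```

Emit:
{"method": "arm_command", "body": {"motion": [[[0.5475,0.1066,0,0,0,0,1],[0.5475,0.1066,0,0,0,0,1],[0.5475,0.1066,0,0,0,0,1],[0.5475,0.1066,0,0,0,0,1],[0.5475,0.1066,0,0,0,0,1],[0,0,0,0,0,0,1],[0,0,0,0,0,0,1],[0,0,0,0,0,0,1]]]}}

```text
clock: 10.65
eef_pos: [547.1, 291.6, 160.0]
tool_rot: [[-0.118, 0.993, -0.002], [0.993, 0.118, -0.002], [-0.002, -0.002, -1.0]]
contact_force: [1.1, -0.1, -1.3]
opening: 28.1
gripper_force: 69.3
```

```bash
cat >> h.py <<'E'
C=np.array([498.2,269.8]); PSI=0.119
def case2w(X,Y,c=None): return (C if c is None else c)+np.array([[np.cos(PSI),-np.sin(PSI)],[np.sin(PSI),np.cos(PSI)]])@[X,Y]
def go(x,y,z=None,yaw=None):
    "needed shift in tool axes, fractions of 80 mm; turn in fractions of pi"
    s=arm.sense(); R=np.array(s['tool_rot']); P=np.array(s['eef_pos'])
    d=np.array([x,y,P[2] if z is None else z])-P
    print('shift total',(R.T@d/80).round(3), 'turn z', None if yaw is None else round(-((yaw-np.arctan2(R[1,1],R[0,1])+np.pi/2)%np.pi-np.pi/2)/np.pi,4))
    if yaw is not None:
        a=yaw; print('shift after turn',(np.array([[-np.sin(a),np.cos(a),0],[np.cos(a),np.sin(a),0],[0,0,-1]])@d/80).round(3))
E
python3 - <<'E'
from h import *
st(); go(*case2w(55,27),z=4,yaw=PSI)
p=arm.camera_params('wrist'); cap('wrist')
for d in arm.trace('wrist','case'): print(d['score'],d['box'],rect('wrist',d['mask'],48,p))
E
```

```text
t 10.65 pos [547.1 291.6 160. ] yawY 0.1185 z [-0.002 -0.002 -1.   ] open 28.1 gf 69.3 F [ 1.1 -0.1 -1.3] j [-1.06  0.53  0.65  1.79 -0.38  0.96 -0.14]
shift total [0.143 0.052 1.949] turn z -0.0001
shift after turn [0.14  0.048 1.95 ]
0.74 [105.1, 136.7, 244.9, 163.8] (array([498. , 269.7], dtype=float32), np.float32(220.3), np.float32(162.5), 0.124)
```

Emit:
{"method": "arm_command", "body": {"motion": [[[0.14,0.048,0,0,0,0,1],[0,0,0.4,0,0,0,1],[0,0,0.5,0,0,0,1],[0,0,0.5,0,0,0,1],[0,0,0.35,0,0,0,1],[0,0,0.12,0,0,0,1],[0,0,0.08,0,0,0,1],[0,0,0,0,0,0,1],[0,0,0,0,0,0,0.1],[0,0,0,0,0,0,-0.06]]]}}

```text
clock: 11.75
eef_pos: [551.3, 305.7, 6.8]
tool_rot: [[-0.12, 0.993, 0.002], [0.993, 0.12, 0.002], [0.001, 0.002, -1.0]]
contact_force: [-0.3, -0.0, 0.9]
opening: 45.4
gripper_force: 0.0
```

Emit:
{"method": "arm_command", "body": {"motion": [[[0,0,0,0,0,0,-0.06],[0,0,0,0,0,0,-0.06],[0,0,-0.2,0,0,0,-0.06],[0,0,-0.5,0,0,0,-0.06],[0,0,-0.5,0,0,0,-0.06],[0,0,-0.5,0,0,0,-0.06],[-0.4,0,-0.2,0,0,0,-0.06],[0,0,0,0,0,0,-0.06]]]}}

```text
clock: 12.55
eef_pos: [557.0, 268.9, 161.9]
tool_rot: [[-0.114, 0.993, 0.006], [0.993, 0.114, 0.002], [0.001, 0.006, -1.0]]
contact_force: [0.3, -0.6, -0.5]
opening: 45.4
gripper_force: 0.0
```

```bash
python3 - <<'E'
from h import *
st(); p=arm.camera_params('wrist'); cap('wrist','w7')
for d in arm.trace('wrist','prism1'):
    r=rect('wrist',d['mask'],20,p); print(d['score'],d['box'],r)
go(593.9,-218.0,z=150,yaw=1.348-np.pi/2)
E
```

```text
t 12.55 pos [557.  268.9 161.9] yawY 0.1143 z [ 0.006  0.002 -1.   ] open 45.4 gf 0.0 F [ 0.3 -0.6 -0.5] j [-1.03  0.52  0.66  1.79 -0.38  0.95 -0.1 ]
0.79 [260.5, 134.2, 33.5, 59.3] (array([550. , 305.6], dtype=float32), np.float32(56.6), np.float32(30.6), -1.445)
shift total [-6.148 -0.232  0.1  ] turn z 0.1085
shift after turn [-5.871  1.837  0.107]
```

View pics/w7.png

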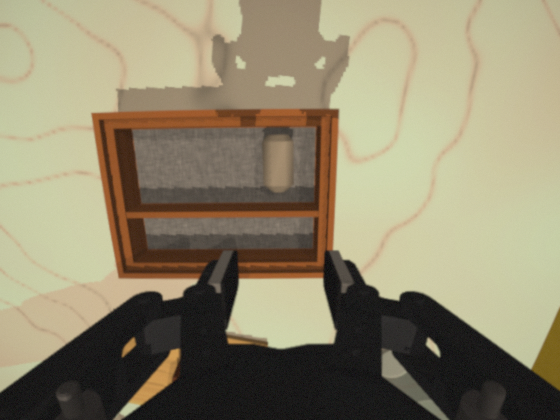

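The first prism lies in the wide compartment at (278,163) px. Now for the second one.

Emit:
{"method": "arm_command", "body": {"motion": [[[-0.512,-0.019,0,0,0,0,-0.06],[-0.512,-0.019,0,0,0,0,-0.06],[-0.512,-0.019,0,0,0,0,-0.06],[-0.512,-0.019,0,0,0,0,-0.06],[-0.512,-0.019,0,0,0,0,-0.06],[-0.512,-0.019,0,0,0,0,-0.06],[-0.512,-0.019,0,0,0,0,-0.06],[-0.512,-0.019,0,0,0,0,-0.06],[-0.512,-0.019,0,0,0,0,-0.06],[-0.512,-0.019,0,0,0,0,-0.06]]]}}

```text
clock: 13.65
eef_pos: [587.9, -135.4, 156.5]
tool_rot: [[-0.121, 0.993, -0.001], [0.993, 0.121, 0.001], [0.001, -0.001, -1.0]]
contact_force: [1.3, 0.1, 0.5]
opening: 45.4
gripper_force: 0.0
```

Emit:
{"method": "arm_command", "body": {"motion": [[[-0.512,-0.019,0,0,0,0,-0.06],[-0.512,-0.019,0,0,0,0,-0.06],[0,0,0,0,0,0.036,-0.06],[0,0,0,0,0,0.036,-0.06],[0,0,0,0,0,0.036,-0.06],[0,0,0,0,0,0,-0.06],[0,0,0,0,0,0,-0.06]]]}}

```text
clock: 14.35
eef_pos: [594.9, -215.9, 156.5]
tool_rot: [[0.213, 0.977, -0.001], [0.977, -0.213, 0.0], [-0.0, -0.001, -1.0]]
contact_force: [-0.8, 0.5, -0.5]
opening: 45.4
gripper_force: 0.0
```

```bash
cat > pick.py <<'E'
from h import *
import sys
n,x,y,sym=sys.argv[1],float(sys.argv[2]),float(sys.argv[3]),float(sys.argv[4])
st(); p=arm.camera_params('wrist'); cap('wrist')
for d in arm.trace('wrist',n):
    r=rect('wrist',d['mask'],20,p); print(round(d['score'],2),d['box'],r)
E
python3 pick.py prism1 594 -218 0
python3 - <<'E'
from h import *
go(593.9,-218,z=2,yaw=1.348-np.pi/2)
E
```

```text
t 14.35 pos [ 594.9 -215.9  156.5] yawY -0.215 z [-0.001  0.    -1.   ] open 45.4 gf 0.0 F [-0.8  0.5 -0.5] j [-0.28  0.58  0.76  1.76 -0.47  0.99  0.45]
0.9 [266.1, 176.6, 30.8, 51.0] (array([ 593., -218.], dtype=float32), np.float32(58.6), np.float32(30.2), 1.37)
0.62 [141.0, 286.0, 32.3, 13.7] (array([ 434. , -285.6], dtype=float32), np.float32(33.0), np.float32(17.2), -0.537)
shift total [-0.024 -0.006  1.936] turn z 0.0021
shift after turn [-0.024 -0.007  1.936]
```

Emit:
{"method": "arm_command", "body": {"motion": [[[-0.024,-0.012,0.3,0,0,0,-0.06],[0,0,0.5,0,0,0,-0.06],[0,0,0.5,0,0,0,-0.06],[0,0,0.4,0,0,0,-0.06],[0,0,0.15,0,0,0,-0.06],[0,0,0.09,0,0,0,-0.06],[0,0,0,0,0,0,-0.06],[0,0,0,0,0,0,1],[0,0,0,0,0,0,1],[0,0,0,0,0,0,1]]]}}

```text
clock: 15.45
eef_pos: [594.8, -219.1, 3.8]
tool_rot: [[0.217, 0.976, 0.003], [0.976, -0.217, -0.001], [-0.0, 0.003, -1.0]]
contact_force: [-1.9, 0.4, 7.6]
opening: 28.3
gripper_force: 70.0
```

Emit:
{"method": "arm_command", "body": {"motion": [[[0,0,0,0,0,0,1],[0,0,0,0,0,0,1],[0,0,-0.1,0,0,0,1],[0,0,-0.4,0,0,0,1],[0,0,-0.5,0,0,0,1],[0,0,-0.5,0,0,0,1],[0,0,-0.4,0,0,0,1],[0,0,0,0,0,0,1],[0,0,0,0,0,0,1]]]}}

```text
clock: 16.35
eef_pos: [593.7, -218.2, 154.8]
tool_rot: [[0.217, 0.976, 0.001], [0.976, -0.217, 0.0], [0.001, 0.001, -1.0]]
contact_force: [0.7, 1.0, -0.7]
opening: 27.8
gripper_force: 74.6
```

```bash
python3 - <<'E'
from h import *
st(); go(*case2w(0,27),z=160,yaw=PSI)
E
```

```text
t 16.35 pos [ 593.7 -218.2  154.8] yawY -0.2186 z [ 0.001  0.    -1.   ] open 27.8 gf 74.6 F [ 0.7  1.  -0.7] j [-0.28  0.59  0.76  1.77 -0.48  0.98  0.45]
shift total [ 6.014 -2.6   -0.065] turn z -0.1075
shift after turn [ 6.536 -0.461 -0.065]
```

Held. Turn, then travel 6.54/-0.46 over 13 rows.

Emit:
{"method": "arm_command", "body": {"motion": [[[0,0,0,0,0,-0.036,1],[0,0,0,0,0,-0.036,1],[0,0,0,0,0,-0.0355,1],[0.5,-0.036,0,0,0,0,1],[0.5,-0.036,0,0,0,0,1],[0.5,-0.036,0,0,0,0,1],[0.5,-0.036,0,0,0,0,1],[0.5,-0.036,0,0,0,0,1],[0.5,-0.036,0,0,0,0,1],[0.5,-0.036,0,0,0,0,1]]]}}

```text
clock: 17.35
eef_pos: [538.5, 58.7, 152.6]
tool_rot: [[-0.119, 0.993, -0.003], [0.993, 0.119, -0.001], [-0.0, -0.003, -1.0]]
contact_force: [0.2, 0.2, -0.5]
opening: 28.1
gripper_force: 74.6
```

Emit:
{"method": "arm_command", "body": {"motion": [[[0.5,-0.036,0,0,0,0,1],[0.5,-0.036,0,0,0,0,1],[0.5,-0.036,0,0,0,0,1],[0.5,-0.036,0,0,0,0,1],[0.5,-0.036,0,0,0,0,1],[0.5,-0.036,0,0,0,0,1],[0,0,0,0,0,0,1],[0,0,0,0,0,0,1],[0,0,0,0,0,0,1]]]}}

```text
clock: 18.25
eef_pos: [494.4, 291.7, 153.1]
tool_rot: [[-0.117, 0.993, -0.001], [0.993, 0.117, -0.002], [-0.002, -0.001, -1.0]]
contact_force: [0.1, -0.8, -0.5]
opening: 28.1
gripper_force: 74.6
```

```bash
python3 - <<'E'
from h import *
st(); go(*case2w(-2,27),z=4,yaw=PSI)
p=arm.camera_params('wrist'); cap('wrist')
for d in arm.trace('wrist','prism1'): print(round(d['score'],2),d['box'],rect('wrist',d['mask'],20,p))
E
```

```text
t 18.25 pos [494.4 291.7 153.1] yawY 0.1172 z [-0.001 -0.002 -1.   ] open 28.1 gf 74.6 F [ 0.1 -0.8 -0.5] j [-1.15  0.46  0.66  1.9  -0.36  0.9  -0.19]
shift total [ 0.063 -0.008  1.864] turn z -0.0006
shift after turn [ 0.06  -0.011  1.864]
0.9 [250.4, 213.5, 63.8, 110.2] (array([502.8, 214.8], dtype=float32), np.float32(132.6), np.float32(65.5), -1.468)
0.81 [323.7, 166.0, 34.6, 54.7] (array([550.8, 306.2], dtype=float32), np.float32(59.1), np.float32(32.7), -1.441)
```

Emit:
{"method": "arm_command", "body": {"motion": [[[0.06,-0.01,0,0,0,0,1],[0,0,0.4,0,0,0,1],[0,0,0.5,0,0,0,1],[0,0,0.5,0,0,0,1],[0,0,0.26,0,0,0,1],[0,0,0.12,0,0,0,1],[0,0,0.08,0,0,0,1],[0,0,0,0,0,0,1],[0,0,0,0,0,0,0.1],[0,0,0,0,0,0,-0.06]]]}}

```text
clock: 19.35
eef_pos: [494.2, 298.7, 6.4]
tool_rot: [[-0.118, 0.993, 0.002], [0.993, 0.118, 0.001], [0.001, 0.002, -1.0]]
contact_force: [-0.0, 1.0, 0.6]
opening: 45.1
gripper_force: 0.0
```

Emit:
{"method": "arm_command", "body": {"motion": [[[0,0,0,0,0,0,-0.06],[0,0,0,0,0,0,-0.06],[0,0,-0.2,0,0,0,-0.06],[0,0,-0.5,0,0,0,-0.06],[0,0,-0.5,0,0,0,-0.06],[0,0,-0.5,0,0,0,-0.06],[-0.4,0,-0.2,0,0,0,-0.06],[0,0,0,0,0,0,-0.06]]]}}

```text
clock: 20.15
eef_pos: [499.7, 262.6, 161.4]
tool_rot: [[-0.113, 0.994, 0.005], [0.994, 0.113, 0.002], [0.002, 0.005, -1.0]]
contact_force: [-0.2, -1.4, -0.1]
opening: 45.1
gripper_force: 0.0
```

```bash
python3 - <<'E'
from h import *
st(); p=arm.camera_params('wrist'); cap('wrist'); cap('top')
for d in arm.trace('wrist','prism1'): print(round(d['score'],2),d['box'],rect('wrist',d['mask'],20,p))
for d in arm.trace('top','prism1'): print('top',round(d['score'],2),d['box'],rect('top',d['mask'],20))
go(427.6,-308.5,z=150,yaw=1.54-np.pi/2)
E
```

```text
t 20.15 pos [499.7 262.6 161.4] yawY 0.1132 z [ 0.005  0.002 -1.   ] open 45.1 gf 0.0 F [-0.2 -1.4 -0.1] j [-1.12  0.43  0.69  1.92 -0.35  0.9  -0.15]
0.82 [320.2, 135.4, 30.9, 59.1] (array([550.6, 306.1], dtype=float32), np.float32(56.6), np.float32(33.7), -1.456)
0.56 [262.0, 136.4, 34.0, 57.3] (array([493.1, 299.1], dtype=float32), np.float32(56.1), np.float32(31.4), -1.506)
top 0.78 [370.9, 238.5, 22.7, 12.6] (array([ 427.9, -309.7], dtype=float32), np.float32(56.7), np.float32(29.8), 1.546)
shift total [-7.038 -1.712  0.088] turn z 0.0478
shift after turn [-7.215 -0.641  0.09 ]
```

Both prisms are in place. Third prism next: shift -7.215/-0.641 after a turn of 0.0478.

Emit:
{"method": "arm_command", "body": {"motion": [[[0,0,0,0,0,0.024,-0.06],[0,0,0,0,0,0.024,-0.06],[-0.515,-0.046,0,0,0,0,-0.06],[-0.515,-0.046,0,0,0,0,-0.06],[-0.515,-0.046,0,0,0,0,-0.06],[-0.515,-0.046,0,0,0,0,-0.06],[-0.515,-0.046,0,0,0,0,-0.06],[-0.515,-0.046,0,0,0,0,-0.06],[-0.515,-0.046,0,0,0,0,-0.06],[-0.515,-0.046,0,0,0,0,-0.06]]]}}

```text
clock: 21.35
eef_pos: [456.6, -62.9, 156.8]
tool_rot: [[0.03, 1.0, -0.001], [1.0, -0.03, -0.0], [-0.0, -0.001, -1.0]]
contact_force: [0.7, -0.0, -0.2]
opening: 45.2
gripper_force: 0.0
```

Emit:
{"method": "arm_command", "body": {"motion": [[[-0.515,-0.046,0,0,0,0,-0.06],[-0.515,-0.046,0,0,0,0,-0.06],[-0.515,-0.046,0,0,0,0,-0.06],[-0.515,-0.046,0,0,0,0,-0.06],[-0.515,-0.046,0,0,0,0,-0.06],[-0.515,-0.046,0,0,0,0,-0.06],[0,0,0,0,0,0,-0.06],[0,0,0,0,0,0,-0.06],[0,0,0,0,0,0,-0.06]]]}}

```text
clock: 22.25
eef_pos: [427.5, -306.9, 156.5]
tool_rot: [[0.03, 1.0, -0.001], [1.0, -0.03, 0.001], [0.001, -0.001, -1.0]]
contact_force: [-0.4, -0.0, 0.5]
opening: 45.5
gripper_force: 0.0
```

```bash
python3 pick.py prism1 0 0 0
python3 - <<'E'
from h import *
go(427.7,-309,z=2,yaw=1.54-np.pi/2)
E
```

```text
t 22.25 pos [ 427.5 -306.9  156.5] yawY -0.0302 z [-0.001  0.001 -1.   ] open 45.5 gf 0.0 F [-0.4 -0.   0.5] j [-0.14  0.41  0.82  2.02 -0.39  0.88  0.86]
0.89 [264.7, 176.1, 36.4, 56.3] (array([ 427.5, -308.9], dtype=float32), np.float32(59.1), np.float32(30.0), -1.525)
shift total [-3.100e-02  1.000e-03  1.935e+00] turn z 0.0005
shift after turn [-0.029 -0.     1.935]
```

Emit:
{"method": "arm_command", "body": {"motion": [[[-0.03,0,0.3,0,0,0,-0.06],[0,0,0.5,0,0,0,-0.06],[0,0,0.5,0,0,0,-0.06],[0,0,0.4,0,0,0,-0.06],[0,0,0.15,0,0,0,-0.06],[0,0,0.09,0,0,0,-0.06],[0,0,0,0,0,0,-0.06],[0,0,0,0,0,0,1],[0,0,0,0,0,0,1],[0,0,0,0,0,0,1]]]}}

```text
clock: 23.35
eef_pos: [428.1, -311.5, 3.6]
tool_rot: [[0.032, 0.999, 0.003], [0.999, -0.032, -0.001], [-0.001, 0.003, -1.0]]
contact_force: [-1.0, 1.5, 7.5]
opening: 28.2
gripper_force: 69.1
```

Emit:
{"method": "arm_command", "body": {"motion": [[[0,0,0,0,0,0,1],[0,0,0,0,0,0,1],[0,0,-0.1,0,0,0,1],[0,0,-0.4,0,0,0,1],[0,0,-0.5,0,0,0,1],[0,0,-0.5,0,0,0,1],[0,0,-0.4,0,0,0,1],[0,0,0,0,0,0,1],[0,0,0,0,0,0,1]]]}}

```text
clock: 24.25
eef_pos: [427.5, -310.8, 154.9]
tool_rot: [[0.032, 0.999, 0.002], [0.999, -0.032, -0.0], [0.0, 0.002, -1.0]]
contact_force: [-0.3, 0.7, -1.3]
opening: 28.4
gripper_force: 68.9
```

```bash
python3 - <<'E'
from h import *
st(); go(*case2w(-56,25),z=160,yaw=PSI)
E
```

```text
t 24.25 pos [ 427.5 -310.8  154.9] yawY -0.0317 z [ 0.002 -0.    -1.   ] open 28.4 gf 68.9 F [-0.3  0.7 -1.3] j [-0.13  0.42  0.82  2.01 -0.4   0.87  0.88]
shift total [ 7.485 -0.085 -0.064] turn z -0.048
shift after turn [ 7.413  1.039 -0.064]
```

Emit:
{"method": "arm_command", "body": {"motion": [[[0,0,0,0,0,-0.024,1],[0,0,0,0,0,-0.024,1],[0.494,0.25,0,0,0,0,1],[0.494,0.25,0,0,0,0,1],[0.494,0.25,0,0,0,0,1],[0.494,0.25,0,0,0,0,1],[0.494,0.25,0,0,0,0,1],[0.494,0.07,0,0,0,0,1],[0.494,0.07,0,0,0,0,1],[0.494,0.07,0,0,0,0,1]]]}}

```text
clock: 25.25
eef_pos: [504.3, 18.4, 152.8]
tool_rot: [[-0.118, 0.993, -0.002], [0.993, 0.118, -0.001], [-0.0, -0.003, -1.0]]
contact_force: [1.6, 0.3, -1.3]
opening: 28.3
gripper_force: 68.8
```

Emit:
{"method": "arm_command", "body": {"motion": [[[0.494,0.07,0,0,0,0,1],[0.494,0.07,0,0,0,0,1],[0.494,-0.112,0,0,0,0,1],[0.494,-0.112,0,0,0,0,1],[0.494,-0.112,0,0,0,0,1],[0.494,-0.112,0,0,0,0,1],[0.494,-0.112,0,0,0,0,1],[0,0,0,0,0,0,1],[0,0,0,0,0,0,1],[0,0,0,0,0,0,1]]]}}

```text
clock: 26.25
eef_pos: [439.3, 286.0, 153.3]
tool_rot: [[-0.117, 0.993, -0.001], [0.993, 0.117, -0.002], [-0.002, -0.001, -1.0]]
contact_force: [-0.9, -1.0, -1.0]
opening: 28.3
gripper_force: 68.8
```

```bash
python3 - <<'E'
from h import *
st(); go(*case2w(-57,25),z=4,yaw=PSI)
p=arm.camera_params('wrist'); cap('wrist')
for d in arm.trace('wrist','prism1'): print(round(d['score'],2),d['box'],rect('wrist',d['mask'],20,p))
E
```

```text
t 26.25 pos [439.3 286.  153.3] yawY 0.1171 z [-0.001 -0.002 -1.   ] open 28.3 gf 68.8 F [-0.9 -1.  -1. ] j [-1.27  0.39  0.72  2.02 -0.33  0.86 -0.25]
shift total [ 0.027 -0.004  1.866] turn z -0.0006
shift after turn [ 0.025 -0.006  1.866]
0.72 [248.8, 209.0, 67.2, 113.8] (array([446.6, 211.1], dtype=float32), np.float32(134.2), np.float32(66.8), -1.43)
0.71 [376.8, 169.2, 35.9, 54.3] (array([550.2, 306. ], dtype=float32), np.float32(57.7), np.float32(35.8), -1.435)
0.63 [322.3, 166.6, 33.7, 56.3] (array([493.5, 299.6], dtype=float32), np.float32(58.1), np.float32(32.5), -1.448)
```

Emit:
{"method": "arm_command", "body": {"motion": [[[0.03,0,0,0,0,0,1],[0,0,0.4,0,0,0,1],[0,0,0.5,0,0,0,1],[0,0,0.5,0,0,0,1],[0,0,0.26,0,0,0,1],[0,0,0.12,0,0,0,1],[0,0,0.08,0,0,0,1],[0,0,0,0,0,0,1],[0,0,0,0,0,0,0.1],[0,0,0,0,0,0,-0.06]]]}}

```text
clock: 27.35
eef_pos: [440.0, 290.6, 6.3]
tool_rot: [[-0.118, 0.993, 0.002], [0.993, 0.118, 0.002], [0.001, 0.002, -1.0]]
contact_force: [0.2, -0.9, -0.0]
opening: 44.9
gripper_force: 0.0
```

Emit:
{"method": "arm_command", "body": {"motion": [[[0,0,0,0,0,0,-0.06],[0,0,0,0,0,0,-0.06],[0,0,-0.2,0,0,0,-0.06],[0,0,-0.5,0,0,0,-0.06],[0,0,-0.5,0,0,0,-0.06],[0,0,-0.5,0,0,0,-0.06],[-0.4,0,-0.2,0,0,0,-0.06],[0,0,0,0,0,0,-0.06]]]}}

```text
clock: 28.15
eef_pos: [444.9, 255.2, 160.0]
tool_rot: [[-0.114, 0.993, 0.003], [0.993, 0.114, 0.003], [0.002, 0.004, -1.0]]
contact_force: [-0.3, -1.0, -1.0]
opening: 45.3
gripper_force: 0.0
```

```bash
python3 - <<'E'
from h import *
st(); p=arm.camera_params('wrist'); cap('wrist'); im=cap('top')
for d in arm.trace('wrist','prism1'): print(round(d['score'],2),d['box'],rect('wrist',d['mask'],20,p))
for n,z in (('cube1',32),('prism1',20),('cover',8)):
    for d in arm.trace('top',n): print('top',n,round(d['score'],2),d['box'],rect('top',d['mask'],z),im[d['mask']].mean(0).round())
go(460,-170,z=190,yaw=0.25)
E
```

```text
t 28.15 pos [444.9 255.2 160. ] yawY 0.1142 z [ 0.003  0.003 -1.   ] open 45.3 gf 0.0 F [-0.3 -1.  -1. ] j [-1.25  0.36  0.75  2.04 -0.32  0.85 -0.2 ]
0.96 [374.3, 134.1, 35.5, 58.4] (array([550.8, 306.7], dtype=float32), np.float32(56.8), np.float32(35.4), -1.439)
0.9 [320.7, 136.4, 32.7, 54.1] (array([493.9, 298.4], dtype=float32), np.float32(55.4), np.float32(32.4), -1.453)
0.86 [260.8, 138.2, 38.3, 56.8] (array([438.5, 292.1], dtype=float32), np.float32(58.1), np.float32(31.5), -1.38)
top cube1 0.76 [347.4, 278.7, 19.2, 19.0] (array([ 318.1, -241.5], dtype=float32), np.float32(37.2), np.float32(34.7), -1.019) [ 51. 119. 102.]
top cube1 0.74 [297.0, 261.1, 20.5, 16.1] (array([ 364.1, -121. ], dtype=float32), np.float32(35.3), np.float32(35.0), -0.611) [ 48.  73. 118.]
top cube1 0.7 [341.7, 235.7, 20.3, 20.1] (array([ 421. , -228.4], dtype=float32), np.float32(36.5), np.float32(34.8), -1.156) [131. 117.  96.]
top cube1 0.66 [415.1, 233.9, 23.0, 19.5] (array([ 425.7, -412.3], dtype=float32), np.float32(39.5), np.float32(35.6), -0.912) [88. 45. 89.]
top prism1 0.77 [126.2, 194.5, 21.1, 12.3] (array([550. , 300.7], dtype=float32), np.float32(49.2), np.float32(31.5), -1.396) [104.  92.  75.]
top prism1 0.7 [137.2, 217.4, 11.5, 10.0] (array([494.4, 284.3], dtype=float32), np.float32(25.9), np.float32(22.6), 0.013) [105.  93.  75.]
top prism1 0.65 [138.2, 238.9, 16.2, 11.5] (array([442.7, 277.9], dtype=float32), np.float32(35.7), np.float32(27.2), 0.692) [101.  89.  73.]
top cover 0.71 [219.1, 194.5, 64.2, 84.2] (array([456.4,  14.8], dtype=float32), np.float32(201.9), np.float32(145.8), -0.104) [157. 123.  77.]
shift total [-5.346 -0.422 -0.415] turn z -0.0414
shift after turn [-5.246 -1.112 -0.419]
```

All three prisms are placed. Before the cube grasp I'll put the wrist camera straight above the cube to get its yaw.

```bash
python3 - <<'E'
from h import *
go(442,-294,z=200,yaw=0.35)
E
```

```text
shift total [-6.858 -0.831 -0.538] turn z -0.0733
shift after turn [-6.487 -2.373 -0.544]
```

Emit:
{"method": "arm_command", "body": {"motion": [[[-0.49,0.12,-0.054,0,0,0,-0.06],[-0.49,0.12,-0.054,0,0,0,-0.06],[-0.49,0.12,-0.054,0,0,0,-0.06],[-0.49,0.12,-0.054,0,0,0,-0.06],[-0.49,0.12,-0.054,0,0,0,-0.06],[-0.49,-0.06,-0.054,0,0,0,-0.06],[-0.49,-0.06,-0.054,0,0,0,-0.06],[-0.49,-0.06,-0.054,0,0,0,-0.06],[-0.49,-0.06,-0.054,0,0,0,-0.06],[-0.49,-0.238,-0.054,0,0,0,-0.06]]]}}

```text
clock: 29.45
eef_pos: [500.3, -130.8, 200.2]
tool_rot: [[-0.121, 0.993, 0.0], [0.993, 0.121, -0.001], [-0.001, 0.0, -1.0]]
contact_force: [0.0, -0.6, 0.5]
opening: 45.5
gripper_force: 0.0
```

Emit:
{"method": "arm_command", "body": {"motion": [[[-0.49,-0.238,0,0,0,0,-0.06],[-0.49,-0.238,0,0,0,0,-0.06],[-0.49,-0.238,0,0,0,0,-0.06],[-0.49,-0.238,0,0,0,0,-0.06],[0,0,0,0,0,-0.0367,-0.06],[0,0,0,0,0,-0.0367,-0.06],[0,0,0,0,0,0,-0.06],[0,0,0,0,0,0,-0.06],[0,0,0,0,0,0,-0.06]]]}}

```text
clock: 30.35
eef_pos: [442.2, -294.2, 200.1]
tool_rot: [[-0.341, 0.94, -0.001], [0.94, 0.341, 0.0], [0.0, -0.001, -1.0]]
contact_force: [-0.3, -0.2, 0.2]
opening: 45.1
gripper_force: 0.0
```

```bash
python3 - <<'E'
from h import *
st(); p=arm.camera_params('wrist'); im=cap('wrist')
D=[d for d in arm.trace('wrist','cube1')]
for d in D: print(round(d['score'],2),d['box'],rect('wrist',d['mask'],37,p),im[d['mask']].mean(0).round())
u,v=proj('wrist',[422,-228,20],p)[0].astype(int); print(u,v)
c=im[max(0,v-50):v+50,max(0,u-65):u+65]; cv2.imwrite('pics/c8.png',cv2.resize(c,None,fx=4,fy=4,interpolation=2)[:,:,::-1])
E
```

```text
t 30.35 pos [ 442.2 -294.2  200.1] yawY 0.348 z [-0.001  0.    -1.   ] open 45.1 gf 0.0 F [-0.3 -0.2  0.2] j [-0.18  0.34  0.81  1.96 -0.3   0.96  1.12]
0.88 [242.8, 0.0, 47.0, 37.6] (array([ 368.6, -134.2], dtype=float32), np.float32(44.1), np.float32(33.1), 0.343) [29. 56. 99.]
0.84 [266.3, 117.2, 39.0, 32.5] (array([ 422.6, -229.2], dtype=float32), np.float32(34.7), np.float32(32.5), 0.304) [132. 114.  92.]
0.84 [168.7, 93.2, 43.9, 35.3] (array([ 322.9, -241. ], dtype=float32), np.float32(39.6), np.float32(35.1), 0.524) [ 17. 104.  89.]
284 131
```

View pics/c8.png

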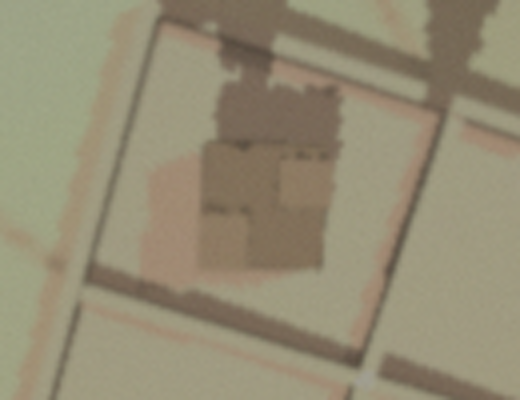

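The cube, in the crop from (200,140) to (335,270), is nearly aligned with the view. Its yaw is about 0.33 and its centre (422.6, -229). Next, go above it.

```bash
python3 - <<'E'
from h import *
go(422.6,-229.2,z=3,yaw=0.33)
E
```

```text
shift total [0.848 0.048 2.465] turn z 0.006
shift after turn [0.849 0.031 2.465]
```

Emit:
{"method": "arm_command", "body": {"motion": [[[0,0,0,0,0,0.006,-0.03],[0.45,0.015,0,0,0,0,-0.03],[0.4,0.015,0,0,0,0,-0.03],[0,0,0,0,0,0,-0.03],[0,0,0.5,0,0,0,-0.03],[0,0,0.5,0,0,0,-0.03],[0,0,0.4,0,0,0,-0.03],[0,0,0,0,0,0,-0.03],[0,0,0,0,0,0,-0.03]]]}}

```text
clock: 31.35
eef_pos: [422.3, -230.5, 88.8]
tool_rot: [[-0.323, 0.946, -0.001], [0.946, 0.323, -0.001], [-0.0, -0.001, -1.0]]
contact_force: [0.1, -0.3, -0.4]
opening: 43.8
gripper_force: 0.0
```

```bash
python3 pick.py cube1 0 0 0; python3 - <<'E'
from h import *
go(422.6,-229.2,z=3,yaw=0.33)
E
```

```text
t 31.35 pos [ 422.3 -230.5   88.8] yawY 0.329 z [-0.001 -0.001 -1.   ] open 43.8 gf 0.0 F [ 0.1 -0.3 -0.4] j [-0.2   0.43  0.7   2.16 -0.44  0.69  1.14]
0.95 [115.6, 169.9, 67.6, 52.9] (array([ 318.9, -244.2], dtype=float32), np.float32(50.0), np.float32(37.4), 0.51)
0.92 [215.2, 10.8, 72.9, 77.3] (array([ 363.5, -119.3], dtype=float32), np.float32(40.7), np.float32(35.5), -0.584)
0.63 [257.7, 198.0, 50.9, 55.1] (array([ 423.6, -231.9], dtype=float32), np.float32(44.0), np.float32(37.4), -1.241)
shift total [ 0.022 -0.007  1.087] turn z -0.0001
shift after turn [ 0.02  -0.005  1.087]
```

Emit:
{"method": "arm_command", "body": {"motion": [[[0.02,0.005,0.45,0,0,0,-0.03],[0,0,0.4,0,0,0,-0.03],[0,0,0.15,0,0,0,-0.03],[0,0,0.08,0,0,0,-0.03],[0,0,0,0,0,0,-0.03],[0,0,0,0,0,0,1],[0,0,0,0,0,0,1],[0,0,0,0,0,0,1],[0,0,0,0,0,0,1],[0,0,0,0,0,0,1]]]}}

```text
clock: 32.45
eef_pos: [423.1, -228.5, 3.4]
tool_rot: [[-0.324, 0.946, 0.003], [0.946, 0.324, -0.001], [-0.001, 0.002, -1.0]]
contact_force: [-1.0, 0.3, 5.9]
opening: 30.5
gripper_force: 69.9
```

Emit:
{"method": "arm_command", "body": {"motion": [[[0,0,-0.1,0,0,0,1],[0,0,-0.4,0,0,0,1],[0,0,-0.5,0,0,0,1],[0,0,-0.5,0,0,0,1],[0,0,-0.4,0,0,0,1],[0,0,0,0,0,0,1],[0,0,0,0,0,0,1]]]}}

```text
clock: 33.15
eef_pos: [422.4, -227.5, 154.7]
tool_rot: [[-0.325, 0.946, 0.002], [0.946, 0.325, 0.001], [-0.0, 0.002, -1.0]]
contact_force: [-0.1, 0.7, -1.9]
opening: 30.8
gripper_force: 69.5
```

```bash
python3 - <<'E'
from h import *
st(); go(*case2w(0,-43),z=160,yaw=PSI)
E
```

```text
t 33.15 pos [ 422.4 -227.5  154.7] yawY 0.3311 z [ 0.002  0.001 -1.   ] open 30.8 gf 69.5 F [-0.1  0.7 -1.9] j [-0.31  0.32  0.82  2.12 -0.32  0.82  1.03]
shift total [ 5.046  2.803 -0.061] turn z 0.0675
shift after turn [ 5.523  1.678 -0.066]
```

Emit:
{"method": "arm_command", "body": {"motion": [[[0,0,0,0,0,0.0338,1],[0,0,0,0,0,0.0338,1],[0.46,0.28,0,0,0,0,1],[0.46,0.28,0,0,0,0,1],[0.46,0.28,0,0,0,0,1],[0.46,0.28,0,0,0,0,1],[0.46,0.28,0,0,0,0,1],[0.46,0.28,0,0,0,0,1],[0.46,0,0,0,0,0,1],[0.46,0,0,0,0,0,1]]]}}

```text
clock: 34.15
eef_pos: [519.9, 81.6, 152.4]
tool_rot: [[-0.118, 0.993, -0.003], [0.993, 0.118, -0.002], [-0.001, -0.003, -1.0]]
contact_force: [0.3, -0.2, -1.0]
opening: 30.8
gripper_force: 69.6
```

Emit:
{"method": "arm_command", "body": {"motion": [[[0.46,0,0,0,0,0,1],[0.46,0,0,0,0,0,1],[0.46,0,0,0,0,0,1],[0.46,0,0,0,0,0,1],[0,0,0,0,0,0,1],[0,0,0,0,0,0,1],[0,0,0,0,0,0,1]]]}}

```text
clock: 34.85
eef_pos: [503.1, 224.8, 153.1]
tool_rot: [[-0.116, 0.993, -0.001], [0.993, 0.116, -0.002], [-0.001, -0.002, -1.0]]
contact_force: [-0.3, -0.1, -2.3]
opening: 30.5
gripper_force: 69.6
```

```bash
python3 - <<'E'
from h import *
st(); go(*case2w(0,-43),z=4,yaw=PSI)
p=arm.camera_params('wrist'); cap('wrist')
for d in arm.trace('wrist','cube1'): print(round(d['score'],2),d['box'],rect('wrist',d['mask'],150,p))
for d in arm.trace('wrist','case'): print(round(d['score'],2),d['box'],rect('wrist',d['mask'],48,p))
E
```

```text
t 34.85 pos [503.1 224.8 153.1] yawY 0.1164 z [-0.001 -0.002 -1.   ] open 30.5 gf 69.6 F [-0.3 -0.1 -2.3] j [-1.14  0.46  0.8   1.96 -0.42  0.89 -0.02]
shift total [0.031 0.009 1.864] turn z -0.0008
shift after turn [0.028 0.006 1.864]
0.65 [245.3, 233.7, 76.2, 93.9] (array([505. , 208.4], dtype=float32), np.float32(60.3), np.float32(42.8), -1.476)
0.88 [149.2, 56.6, 266.0, 193.8] (array([498.4, 269. ], dtype=float32), np.float32(219.7), np.float32(163.0), 0.126)
```

Emit:
{"method": "arm_command", "body": {"motion": [[[0.03,0.01,0,0,0,0,1],[0,0,0.4,0,0,0,1],[0,0,0.5,0,0,0,1],[0,0,0.4,0,0,0,1],[0,0,0.3,0,0,0,1],[0,0,0.15,0,0,0,1],[0,0,0.1,0,0,0,1],[0,0,0,0,0,0,1],[0,0,0,0,0,0,0.1],[0,0,0,0,0,0,-0.06]]]}}

```text
clock: 36.0
eef_pos: [505.1, 229.4, 7.2]
tool_rot: [[-0.118, 0.993, 0.002], [0.993, 0.118, 0.001], [0.001, 0.002, -1.0]]
contact_force: [0.7, -0.3, 0.8]
opening: 45.2
gripper_force: 0.0
```

Emit:
{"method": "arm_command", "body": {"motion": [[[0,0,0,0,0,0,-0.06],[0,0,0,0,0,0,-0.06],[0,0,-0.2,0,0,0,-0.06],[0,0,-0.5,0,0,0,-0.06],[0,0,-0.5,0,0,0,-0.06],[0,0,-0.5,0,0,0,-0.06],[-0.5,0,-0.5,0,0,0,-0.06],[-0.5,0,-0.4,0,0,0,-0.06],[-0.2,0,0,0,0,0,-0.06],[0,0,0,0,0,0,-0.06]]]}}

```text
clock: 37.0
eef_pos: [515.3, 136.2, 210.2]
tool_rot: [[-0.113, 0.994, 0.002], [0.994, 0.113, 0.002], [0.002, 0.002, -1.0]]
contact_force: [-0.4, -0.3, -0.5]
opening: 45.9
gripper_force: 0.0
```

```bash
python3 - <<'E'
from h import *
st(); p=arm.camera_params('wrist'); cap('wrist','w9'); im=cap('top')
for n,z in (('case',48),('prism1',20),('cube1',37)):
    for d in arm.trace('wrist',n): print(n,round(d['score'],2),d['box'],rect('wrist',d['mask'],z,p))
for n,z in (('cover',8),('cube1',32),('prism1',20)):
  for d in arm.trace('top',n): print('top',n,round(d['score'],2),d['box'],rect('top',d['mask'],z),im[d['mask']].mean(0).round())
E
```

```text
t 37.0 pos [515.3 136.2 210.2] yawY 0.1128 z [ 0.002  0.002 -1.   ] open 45.9 gf 0.0 F [-0.4 -0.3 -0.5] j [-1.08  0.35  0.89  1.95 -0.32  0.98  0.07]
prism1 0.92 [209.9, 8.7, 36.7, 59.6] (array([437.9, 293.6], dtype=float32), np.float32(60.8), np.float32(32.1), -1.383)
prism1 0.83 [264.6, 5.7, 30.9, 65.7] (array([493.1, 301.1], dtype=float32), np.float32(61.2), np.float32(30.9), -1.469)
prism1 0.8 [315.8, 4.9, 33.4, 62.6] (array([550.9, 307.7], dtype=float32), np.float32(60.4), np.float32(32.9), -1.435)
cube1 0.81 [265.8, 93.3, 31.9, 33.5] (array([503.9, 227.5], dtype=float32), np.float32(33.7), np.float32(32.6), 0.1)
cube1 0.71 [116.7, 392.4, 28.6, 27.6] (array([ 328.3, -213.3], dtype=float32), np.float32(73.0), np.float32(19.3), 1.002)
top cover 0.83 [219.4, 197.5, 65.1, 81.6] (array([455.7,  15.7], dtype=float32), np.float32(203.9), np.float32(148.1), -0.107) [157. 123.  77.]
top cube1 0.78 [348.9, 280.6, 17.3, 16.5] (array([ 318.3, -241.7], dtype=float32), np.float32(37.9), np.float32(36.1), -1.02) [ 58. 124. 106.]
top cube1 0.68 [413.5, 234.5, 22.9, 18.1] (array([ 425.7, -412.3], dtype=float32), np.float32(40.1), np.float32(35.3), -0.939) [90. 47. 91.]
top cube1 0.6 [298.8, 260.4, 19.4, 18.8] (array([ 363.7, -120.8], dtype=float32), np.float32(36.3), np.float32(36.1), 0.945) [ 54.  78. 121.]
```

View pics/w9.png

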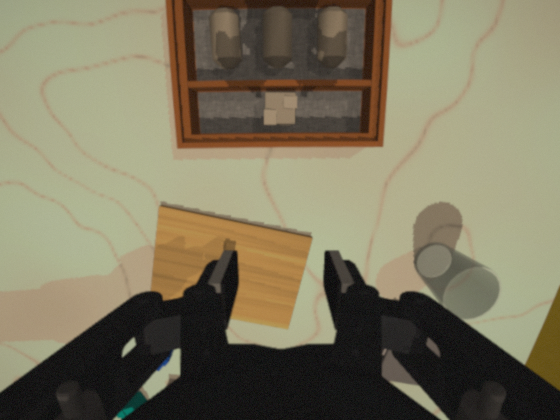

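All four specimens are in the case: prisms along the top at (228,38), (278,38) and (332,38), and the cube at (280,108). Next I'll look at the cover from above.

```bash
python3 - <<'E'
from h import *
go(452,-54,z=290,yaw=-0.107)
E
```

```text
shift total [-2.315 -1.064 -1.022] turn z 0.0721
shift after turn [-2.494 -0.516 -1.025]
```

Emit:
{"method": "arm_command", "body": {"motion": [[[0,0,-0.5,0,0,0.036,-0.06],[0,0,-0.5,0,0,0.036,-0.06],[-0.5,-0.103,0,0,0,0,-0.06],[-0.5,-0.103,0,0,0,0,-0.06],[-0.5,-0.103,0,0,0,0,-0.06],[-0.5,-0.103,0,0,0,0,-0.06],[-0.5,-0.103,0,0,0,0,-0.06],[0,0,0,0,0,0,-0.06],[0,0,0,0,0,0,-0.06],[0,0,0,0,0,0,-0.06]]]}}

```text
clock: 38.4
eef_pos: [452.5, -53.9, 288.6]
tool_rot: [[0.106, 0.994, 0.0], [0.994, -0.106, -0.0], [-0.0, 0.0, -1.0]]
contact_force: [-0.2, -0.3, -0.3]
opening: 45.3
gripper_force: 0.0
```

```bash
python3 - <<'E'
from h import *
st(); p=arm.camera_params('wrist'); im=cap('wrist')
for d in arm.trace('wrist','cover'):
    print(round(d['score'],2),d['box'],rect('wrist',d['mask'],8,p))
    # dark bar inside the mask box, top at z 42
    l,t,w,h=np.array(d['box']).astype(int); sub=np.zeros(im.shape[:2],bool); sub[t:t+h,l:l+w]=1
    dark=sub&(im[:,:,0].astype(int)<95)&(im[:,:,0].astype(int)>im[:,:,1]+15)
    print(dark.sum(), rect('wrist',dark,42,p))
st()
E
```

```text
t 38.4 pos [452.5 -53.9 288.6] yawY -0.1063 z [ 0. -0. -1.] open 45.3 gf 0.0 F [-0.2 -0.3 -0.3] j [-1.12  0.    1.15  2.02 -0.    1.12 -0.08]
0.72 [206.8, 73.4, 144.7, 109.5] (array([456.3,  17.2], dtype=float32), np.float32(200.9), np.float32(143.3), -0.105)
470 (array([454.7,  17.8], dtype=float32), np.float32(57.5), np.float32(13.2), 1.466)
t 38.5 pos [452.6 -53.9 288.5] yawY -0.1058 z [-0.    -0.001 -1.   ] open 45.0 gf 0.0 F [0.3 0.4 0.1] j [-1.12  0.    1.15  2.02 -0.    1.12 -0.08]
```

```bash
python3 - <<'E'
from h import *
go(455.5,17.5,z=6,yaw=-0.105)
E
```

```text
shift total [ 0.895 -0.057  3.531] turn z -0.0002
shift after turn [ 0.892 -0.057  3.532]
```

Emit:
{"method": "arm_command", "body": {"motion": [[[0.45,-0.028,0,0,0,0,-0.06],[0.445,-0.028,0,0,0,0,-0.06],[0,0,0.5,0,0,0,-0.06],[0,0,0.5,0,0,0,-0.06],[0,0,0.5,0,0,0,-0.06],[0,0,0.5,0,0,0,-0.06],[0,0,0.5,0,0,0,-0.06],[0,0,0.4,0,0,0,-0.06],[0,0,0,0,0,0,-0.06],[0,0,0,0,0,0,-0.06]]]}}

```text
clock: 39.5
eef_pos: [455.5, 16.4, 56.6]
tool_rot: [[0.108, 0.994, -0.001], [0.994, -0.108, -0.001], [-0.001, -0.001, -1.0]]
contact_force: [-0.4, 0.7, 0.5]
opening: 45.3
gripper_force: 0.0
```

```bash
python3 - <<'E'
from h import *
st(); go(455.5,17.5,z=6,yaw=-0.105)
p=arm.camera_params('wrist'); im=cap('wrist'); c=im.astype(int)
dark=(c[:,:,0]<95)&(c[:,:,0]>c[:,:,1]+15); dark[240:]=0; dark[:,:240]=0; dark[:,320:]=0
print(dark.sum(), rect('wrist',dark,42,p))
E
```

```text
t 39.5 pos [455.5  16.4  56.6] yawY -0.1077 z [-0.001 -0.001 -1.   ] open 45.3 gf 0.0 F [-0.4  0.7  0.5] j [-0.79  0.49  0.77  2.24 -0.6   0.62  0.32]
shift total [ 0.014 -0.001  0.633] turn z -0.0009
shift after turn [ 0.014 -0.001  0.633]
970 (array([458. ,  37.6], dtype=float32), np.float32(30.2), np.float32(14.0), 1.476)
```

Emit:
{"method": "arm_command", "body": {"motion": [[[0.014,0,0.35,0,0,0,-0.06],[0,0,0.18,0,0,0,-0.06],[0,0,0.1,0,0,0,-0.06],[0,0,0,0,0,0,-0.06],[0,0,0,0,0,0,1],[0,0,0,0,0,0,1],[0,0,0,0,0,0,1],[0,0,0,0,0,0,1],[0,0,0,0,0,0,1],[0,0,0,0,0,0,1]]], "force": 100}}

```text
clock: 40.55
eef_pos: [456.5, 17.7, 7.4]
tool_rot: [[0.108, 0.994, 0.002], [0.994, -0.108, 0.001], [0.001, 0.002, -1.0]]
contact_force: [-1.7, 0.6, 10.2]
opening: 12.6
gripper_force: 98.0
```

Emit:
{"method": "arm_command", "body": {"motion": [[[0,0,-0.05,0,0,0,1],[0,0,-0.2,0,0,0,1],[0,0,-0.4,0,0,0,1],[0,0,-0.5,0,0,0,1],[0,0,-0.5,0,0,0,1],[0,0,-0.3,0,0,0,1],[0,0,0,0,0,0,1],[0,0,0,0,0,0,1]]]}}

```text
clock: 41.35
eef_pos: [455.2, 18.1, 162.1]
tool_rot: [[0.107, 0.994, 0.0], [0.994, -0.107, 0.001], [0.001, 0.0, -1.0]]
contact_force: [-0.5, 0.5, -2.8]
opening: 12.0
gripper_force: 98.0
```

```bash
python3 - <<'E'
from h import *
st(); go(*case2w(0,0),z=150,yaw=PSI)
E
```

```text
t 41.35 pos [455.2  18.1 162.1] yawY -0.1074 z [ 0.     0.001 -1.   ] open 12.0 gf 98.0 F [-0.5  0.5 -2.8] j [-1.02  0.31  1.02  2.17 -0.35  0.84  0.11]
shift total [3.186 0.197 0.155] turn z -0.0721
shift after turn [3.06  0.907 0.151]
```

Emit:
{"method": "arm_command", "body": {"motion": [[[0,0,0,0,0,-0.036,1],[0,0,0,0,0,-0.036,1],[0.306,0.091,0,0,0,0,1],[0.4,0.12,0,0,0,0,1],[0.4,0.12,0,0,0,0,1],[0.4,0.12,0,0,0,0,1],[0.4,0.12,0,0,0,0,1],[0.4,0.12,0,0,0,0,1],[0.4,0.12,0,0,0,0,1],[0.3,0.09,0,0,0,0,1]]]}}

```text
clock: 42.35
eef_pos: [497.6, 266.7, 159.9]
tool_rot: [[-0.119, 0.993, -0.003], [0.993, 0.119, -0.002], [-0.001, -0.003, -1.0]]
contact_force: [0.7, -0.0, -2.2]
opening: 12.5
gripper_force: 97.9
```

Emit:
{"method": "arm_command", "body": {"motion": [[[0.05,0,0,0,0,0,1],[0,0,0,0,0,0,1],[0,0,0,0,0,0,1],[0,0,0,0,0,0,1]]]}}

```text
clock: 42.75
eef_pos: [498.1, 267.0, 161.7]
tool_rot: [[-0.115, 0.993, -0.001], [0.993, 0.115, -0.001], [-0.001, -0.001, -1.0]]
contact_force: [0.3, -0.2, -2.6]
opening: 12.5
gripper_force: 97.9
```

```bash
python3 - <<'E'
from h import *
s=st(); go(*case2w(0,0),z=75,yaw=PSI)
p=arm.camera_params('wrist'); im=cap('wrist','w10'); zc=s['eef_pos'][2]-7.4
for d in arm.trace('wrist','cover'): print('cover',round(d['score'],2),d['box'],rect('wrist',d['mask'],zc+8,p))
for d in arm.trace('wrist','case'): print('case',round(d['score'],2),d['box'],rect('wrist',d['mask'],48,p))
cap('top')
for n,z in (('cover',zc+8),('case',48)):
    for d in arm.trace('top',n): print('top',n,round(d['score'],2),d['box'],rect('top',d['mask'],z))
E
```

```text
t 42.75 pos [498.1 267.  161.7] yawY 0.1157 z [-0.001 -0.001 -1.   ] open 12.5 gf 97.9 F [ 0.3 -0.2 -2.6] j [-1.24  0.49  0.84  1.92 -0.45  0.93 -0.06]
shift total [0.035 0.007 1.084] turn z -0.001
shift after turn [0.034 0.005 1.084]
cover 0.93 [88.4, 125.9, 386.9, 226.5] (array([496.5, 272.7], dtype=float32), np.float32(200.4), np.float32(130.9), 0.116)
case 0.76 [159.2, 113.9, 247.4, 16.8] (array([489.7, 343.6], dtype=float32), np.float32(218.0), np.float32(12.6), 0.121)
top cover 0.94 [102.4, 163.7, 73.2, 98.1] (array([498.1, 264.9], dtype=float32), np.float32(206.0), np.float32(149.1), 0.128)
top case 0.88 [118.6, 171.3, 68.2, 95.9] (array([498.5, 262.7], dtype=float32), np.float32(224.0), np.float32(171.1), 0.108)
```

View pics/w10.png

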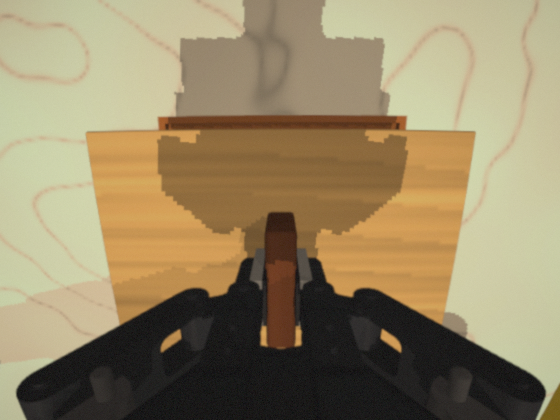

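The cover is held level, with its top edge at (88..475,130) px against the case rim at (160..405,120). It needs about +3.4 mm in y and +1.1 mm in x. I'll apply that and descend to just above the rim.

Emit:
{"method": "arm_command", "body": {"motion": [[[0.041,0.019,0,0,0,-0.0018,1],[0,0,0.3,0,0,0,1],[0,0,0.4,0,0,0,1],[0,0,0.3,0,0,0,1],[0,0,0.2,0,0,0,1],[0,0,0,0,0,0,1],[0,0,0,0,0,0,1],[0,0,0,0,0,0,1]]]}}

```text
clock: 43.85
eef_pos: [500.5, 272.7, 67.4]
tool_rot: [[-0.123, 0.992, 0.002], [0.992, 0.123, 0.001], [0.001, 0.002, -1.0]]
contact_force: [-0.6, -0.4, -2.7]
opening: 12.6
gripper_force: 97.7
```

```bash
python3 - <<'E'
from h import *
s=st(); p=arm.camera_params('wrist'); im=cap('wrist','w11'); zc=s['eef_pos'][2]-7.4
for n,z,h in (('cover',zc+8,72),('case',48,81)):
    for d in arm.trace('wrist',n):
        r=rect('wrist',d['mask'],z,p); a=r[3]; c=r[0]+(r[2]/2-h)*np.array([-np.sin(a),np.cos(a)]); print(n,round(d['score'],2),d['box'],r,'centre from +y edge',c)
go(499.2,270.4,z=47,yaw=0.122)
E
```

```text
t 43.85 pos [500.5 272.7  67.4] yawY 0.1236 z [ 0.002  0.001 -1.   ] open 12.6 gf 97.7 F [-0.6 -0.4 -2.7] j [-1.14  0.62  0.72  1.97 -0.58  0.77  0.05]
cover 0.68 [87.2, 126.6, 389.5, 224.0] (array([499.1, 278.1], dtype=float32), np.float32(199.8), np.float32(130.3), 0.124) centre from +y edge [499.94723086 271.30260297]
case 0.66 [87.5, 114.2, 382.4, 17.4] (array([489. , 345.8], dtype=float32), np.float32(218.5), np.float32(7.3), 0.122) centre from +y edge [498.41330792 269.02491438]
shift total [-0.027 -0.015  0.252] turn z 0.0006
shift after turn [-0.027 -0.014  0.252]
```

Emit:
{"method": "arm_command", "body": {"motion": [[[-0.022,-0.02,0,0,0,0,1],[0,0,0.06,0,0,0,1],[0,0,0,0,0,0,1],[0,0,0,0,0,0,1],[0,0,0,0,0,0,1],[0,0,0,0,0,0,1]]]}}

```text
clock: 44.6
eef_pos: [498.2, 270.3, 61.4]
tool_rot: [[-0.123, 0.992, 0.0], [0.992, 0.123, -0.0], [-0.0, 0.0, -1.0]]
contact_force: [-0.2, -0.2, -2.0]
opening: 12.3
gripper_force: 97.7
```

```bash
cat > fit.py <<'E'
from h import *
for i in range(2):
  s=st(); p=arm.camera_params('wrist'); im=cap('wrist'); zc=s['eef_pos'][2]-7.4
  for n,z,h in (('cover',zc+8,72),('case',48,81)):
    for d in arm.trace('wrist',n)[:1]:
        r=rect('wrist',d['mask'],z,p); a=r[3]; c=r[0]+(r[2]/2-h)*np.array([-np.sin(a),np.cos(a)]); print(n,round(d['score'],2),r,'centre from +y edge',c)
E
python3 fit.py
```

```text
t 44.6 pos [498.2 270.3  61.4] yawY 0.1237 z [ 0. -0. -1.] open 12.3 gf 97.7 F [-0.2 -0.2 -2. ] j [-1.13  0.62  0.71  1.98 -0.59  0.75  0.05]
cover 0.72 (array([496.9, 275.5], dtype=float32), np.float32(200.2), np.float32(131.4), 0.121) centre from +y edge [497.66043549 269.24605988]
case 0.56 (array([489.4, 344.8], dtype=float32), np.float32(218.3), np.float32(11.9), 0.105) centre from +y edge [497.26577224 270.16331792]
t 44.75 pos [498.1 270.3  61.4] yawY 0.1237 z [ 0.  0. -1.] open 12.5 gf 97.7 F [-0.4  0.2 -2.3] j [-1.13  0.62  0.71  1.98 -0.59  0.75  0.05]
cover 0.79 (array([496.7, 275.9], dtype=float32), np.float32(199.8), np.float32(130.7), 0.123) centre from +y edge [497.51590149 269.30023292]
case 0.78 (array([492.7, 317.3], dtype=float32), np.float32(219.3), np.float32(67.1), 0.106) centre from +y edge [497.72029863 270.11631163]
```

Emit:
{"method": "arm_command", "body": {"motion": [[[0.004,0.007,0.05,0,0,0,1],[0,0,0.05,0,0,0,1],[0,0,0.04,0,0,0,1],[0,0,0.03,0,0,0,1],[0,0,0,0,0,0,1],[0,0,0,0,0,0,1]]]}}

```text
clock: 45.5
eef_pos: [498.6, 270.6, 47.6]
tool_rot: [[-0.123, 0.992, -0.0], [0.992, 0.123, -0.0], [-0.0, -0.0, -1.0]]
contact_force: [-0.3, -0.2, -2.2]
opening: 12.8
gripper_force: 97.9
```

```bash
python3 fit.py
```

```text
t 45.5 pos [498.6 270.6  47.6] yawY 0.1236 z [-0. -0. -1.] open 12.8 gf 97.9 F [-0.3 -0.2 -2.2] j [-1.12  0.64  0.69  1.99 -0.61  0.73  0.07]
cover 0.87 (array([497.2, 276. ], dtype=float32), np.float32(199.7), np.float32(130.4), 0.124) centre from +y edge [498.0410534  269.25220842]
case 0.76 (array([496.6, 285.7], dtype=float32), np.float32(219.0), np.float32(129.3), 0.122) centre from +y edge [498.58976141 269.47153958]
t 45.65 pos [498.6 270.7  47.7] yawY 0.1237 z [ 0. -0. -1.] open 12.1 gf 97.9 F [ 0.2  0.6 -1.3] j [-1.12  0.64  0.69  1.99 -0.61  0.73  0.07]
cover 0.88 (array([497.2, 275.8], dtype=float32), np.float32(200.1), np.float32(131.2), 0.125) centre from +y edge [497.99793069 269.44992121]
case 0.56 (array([496.7, 285.3], dtype=float32), np.float32(219.6), np.float32(130.0), 0.122) centre from +y edge [498.64717355 269.41891218]
```

It's inside the rim with no contact force. Now press down gradually.

Emit:
{"method": "arm_command", "body": {"motion": [[[0,0,0.015,0,0,0,1],[0,0,0.015,0,0,0,1],[0,0,0.01,0,0,0,1],[0,0,0,0,0,0,1],[0,0,0,0,0,0,1]]]}}

```text
clock: 46.3
eef_pos: [498.7, 270.8, 47.4]
tool_rot: [[-0.123, 0.992, -0.001], [0.992, 0.123, 0.003], [0.003, -0.001, -1.0]]
contact_force: [-10.4, -3.1, 31.4]
opening: 12.6
gripper_force: 102.9
```

Pressed with 31 N, and seated at the expected height. Ease off, release and retreat.

Emit:
{"method": "arm_command", "body": {"motion": [[[0,0,-0.02,0,0,0,1],[0,0,-0.008,0,0,0,1],[0,0,0,0,0,0,0.3],[0,0,0,0,0,0,-0.06],[0,0,0,0,0,0,-0.06],[0,0,0,0,0,0,-0.06]]]}}

```text
clock: 46.9
eef_pos: [498.6, 270.6, 46.6]
tool_rot: [[-0.123, 0.992, -0.0], [0.992, 0.123, -0.0], [-0.0, -0.0, -1.0]]
contact_force: [0.5, 0.3, 0.2]
opening: 45.1
gripper_force: 0.0
```

Emit:
{"method": "arm_command", "body": {"motion": [[[0,0,-0.2,0,0,0,-0.06],[0,0,-0.5,0,0,0,-0.06],[0,0,-0.5,0,0,0,-0.06],[0,0,-0.5,0,0,0,-0.06],[-0.4,0,-0.4,0,0,0,-0.06],[-0.5,0,0,0,0,0,-0.06],[0,0,0,0,0,0,-0.06],[0,0,0,0,0,0,-0.06]]]}}

```text
clock: 47.7
eef_pos: [507.7, 198.2, 215.8]
tool_rot: [[-0.121, 0.993, 0.0], [0.993, 0.121, 0.001], [0.001, 0.001, -1.0]]
contact_force: [-0.2, 1.0, -0.5]
opening: 45.2
gripper_force: 0.0
```

```bash
python3 - <<'E'
from h import *
st(); p=arm.camera_params('wrist'); im=cap('wrist','w12')
for n,z in (('cover',48),('case',48)):
    for d in arm.trace('wrist',n): print(n,round(d['score'],2),d['box'],rect('wrist',d['mask'],z,p))
E
```

```text
t 47.7 pos [507.7 198.2 215.8] yawY 0.1209 z [ 0.     0.001 -1.   ] open 45.2 gf 0.0 F [-0.2  1.  -0.5] j [-1.21  0.38  0.92  1.92 -0.36  1.01 -0.  ]
cover 0.81 [185.0, 51.3, 197.5, 146.5] (array([498.4, 270.3], dtype=float32), np.float32(202.1), np.float32(144.9), 0.135)
case 0.91 [173.6, 44.1, 218.9, 159.8] (array([498.4, 269.1], dtype=float32), np.float32(219.6), np.float32(163.4), 0.119)
```

View pics/w12.png

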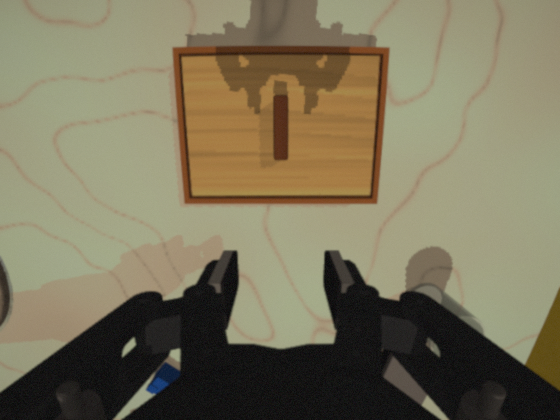

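The cover sits centred and flush inside the rim, at (185..383, 51..198) px, with a uniform gap all round. The gripper is clear, so I'm handing the job in.

```bash
python3 -c "
from bench import arm
print(arm.close_job())"
```

```text
the job is handed in; nothing more can be done
None
```

All four specimens present (three prisms, one cube) are in their compartments, the cover was pressed on at about 31 N and looks flush, the gripper is clear, and the job is handed in; no verdict came back.

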